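# Pack a tray of turned graphite parts with spacer sticks

### The arm

A 6-joint arm with a two-finger parallel gripper is mounted at the origin on the work surface. World frame = base frame: x ahead of the robot, y to its left, z up, the work surface at z = 0. Lengths are in m, angles in rad, forces in N, time in s.
With the tool pointing down it reaches from about 0.375 to 0.9 m from the base axis. Payload 3.1 kg.
Tool frame: the origin (TCP) lies midway between the tips of the shut fingers; the grasp point (between the pads) lies 19 mm behind it (manip.hold_point_z is the distance from the TCP to the grasp point, in m); x points along the fingers, y is the direction in which the jaws open and shut, and the axes are right-handed (so a half turn about x gives the same grasp; the last joint's range is limited). The gripper opens to 85 mm and grips with 20 to 120 N. Pads are 22 mm wide; open, the fingers measure 114 mm over their backs; the gripper's body (76 mm by 85 mm) begins 54 mm behind the grasp point. The pads swing forward as they close: fully open they stand 13 mm farther back than shut.
Start: joints at [-1.317, 0.527, 1.433, -0, 1.181, -0.178], TCP at [0.262, -0.567, 0.204] pointing down, gripper open.
Joint ranges: [-3.08, 3.08], [-0.75, 2.2], [0.22, 2.44], [-1.43, 4.57], [0, 2.65], [-2.85, 2.85]. Speed limits (rad/s): [2.79, 2.79, 3.14, 3.14, 3.14, 3.14].

### API

Orientations are given as a unit quaternion [x, y, z, w].
In Python, from station import manip, snapshot gives the robot as it stands.
- The arm moves only by the shell command python3 -m crank 'ROWS' [FORCE]. ROWS is JSON, a list of rows, each a list of 5 numbers: the finger opening in m, from 0 to 0.0854, then the shift along the tool's x, y, z in m, then the turn about the tool's x in rad. In form: [[grip, tx, ty, tz, yaw], ...]. A call has 1 to 5 rows; each row shifts and turns the commanded pose from where the row before left it, along the tool's axes as they then stand; what a row does not reach is not made up. A row lasts 1/10 s, in which the tool goes at most 50 mm and 8.59 degrees, less where a joint would pass 70% of its speed; a pose out of reach is approached as far as the arm can. A call is refused whole if a number of a shift passes 0.05 or a number of a turn 0.15, either way. A call with a gripper value outside its range is refused whole. The fingers move at their own pace and stop on an object; FORCE is the grip in N (left out, the last holds). Time passes only in rows, so rows that do not move let the fingers close. It gives the time, the measured TCP pose, the force and the opening at its end, in the units of the state.
- manip.sense(): the state, without advancing time (a new reading comes with each control period).
- snapshot(name): name is "scene" or "top" or "wrist"; returns a dict with "image" (400x640x3 uint8, blue, green, red), "range_z" (400x640 float32, m along the optical axis (not along the pixel's ray), 0 where there is no reading), "vertical_fov" (degrees; the focal length in pixels is half the picture's height over the tangent of half this angle, whatever the lens; pixels are square), "cx", "cy" (the principal point, pixels), "extrinsics" (4x4, takes a point from world to camera coordinates); the wrist camera has in their place "T_tool_cam" (4x4, takes a point from camera to tool coordinates, whose origin is the TCP and whose axes are the tool frame's). Camera axes: x right, y up, looking along -z (the intrinsics and any distortion apply to the point x, -y, -z); pixel columns grow to the right and rows downward; lengths in m; the calibration is good to about 2 mm. The wrist camera is an equidistant fisheye: a pixel r from the principal point sees the ray r / f radians off the axis. A picture is of the moment at which its call begins: read the wrist's pose just before it.
- manip.sign_off(): hands the job in, once; it reports no verdict.
The state is a dict: "t": time; "q": joint angles; "qd": joint speeds; "tau": joint torques, N m; "tcp_pos": TCP position; "tool_rot": TCP orientation; "force": force on the tool from outside, world axes, zero at the start; "ft_torque": the same for the moment, N m; "finger_gap": opening from 0.0 (shut) to 1.0 (fully open).
Only numpy, scipy, OpenCV 4.12 (cv2) and the standard library are available. Lean on these libraries where they do the work, as an engineer would, in place of code of your own. Each camera call takes 0.05 s, during which the arm holds its last target.

### The job

Pack the white tray: stand the wide-bored ring with blue paint centrally on the blue pad and the wide-bored ring with yellow paint centrally on the yellow pad, then lay the two wooden sticks level across both rings, parallel to the tray's long sides, one on each side of the tray's centre line and about 45 mm apart between their centre lines, and last set the flanged ring, flange down, on both sticks over the middle of the tray. Leave the solid blank and the narrow-bored ring standing where they are, although they wear the same paint.

Things in the scene. Friction and masses are not known exactly. Their poses are not given: they have to be found in the camera images.
- tray: White, shallow, open-topped plastic tray, fixed to the table, outside 160 x 230 x 22 mm, walls and floor 5 mm thick. Origin: centre of its underside, at table height; x across its short side, y along its long side, z up. The two pads lie on its floor 58 mm from the centre along +y and -y, either colour at either end. It stands to the left or to the right of the rings; the stick rack stands on the other side.
- pad_blue: Blue round pad, diameter 76 mm, 3 mm thick, fixed on the tray's floor. Origin: centre of its underside, 5 mm above the table, so its top is 8 mm above the table.
- pad_yellow: Yellow round pad, otherwise as the blue one (top 8 mm above the table), at the other end of the tray, 116 mm from it centre to centre.
- ring_blue_mid (a point): Loose dark graphite ring, outside diameter 66 mm, height 36 mm, wide through bore of diameter 40 mm, blue paint all round its top face and blue patches on its side, 144 g or so. Point: on its axis, half-way up (18 mm above its foot); z up along the axis. It starts standing on the table.
- ring_yellow_mid (a point): Loose dark graphite ring, outside diameter 66 mm, height 36 mm, wide through bore of diameter 40 mm, yellow paint all round its top face and yellow patches on its side, 144 g or so. Point: on its axis, half-way up (18 mm above its foot); z up along the axis. It starts standing on the table.
- stick1_mid (a point): Loose square light-wood spacer stick, 190 mm long, 14 x 14 mm, about 26 g. Point: the centre of the stick (7 mm above its underside); y runs along its length, z up. It starts level, 28 mm above the table on two black cleats of a fixed grey rack (cleats 68 mm either side of the rack's middle, 20 mm high, 18 mm wide, on an 8 mm base 160 x 230 mm), so its middle 100 mm are free beneath; the other stick lies beside it, about 80 mm away centre to centre.
- stick2_mid (a point): The other stick, the same as the first and interchangeable with it. Point and axes as for the first.
- flanged_mid (a point): Loose dark graphite flanged ring without paint: flange of diameter 66 mm and 14 mm high at the foot, neck of diameter 48 mm above it, 40 mm high in all, through bore 30 mm, about 125 g. Point: on its axis, half-way up (20 mm above its foot, on the neck 6 mm above the flange's top); z up along the axis. It starts standing on the table, flange down.
- blank_mid (a point): Look-alike to be left: solid unbored blank of paler grey graphite with blue paint round its top face, diameter 66 mm, height 36 mm. Point: on its axis, half-way up.
- narrow_mid (a point): Look-alike to be left: graphite ring with yellow paint round its top face and a narrow bore of only 16 mm, diameter 66 mm, height 36 mm. Point: on its axis, half-way up. The five round parts start standing among one another with at least 20 mm between them, in any order; two small fixed odds and ends under 20 mm high lie near them, 40 mm or more clear of each part.
Things that resemble listed ones, but are neither listed nor needed, are in the scene too. Leave any green look-alike of the part that bears stick2_mid alone.

How it is judged:
On the way, in this order (a step that is already met when the one before it is completed fails the run):
1. both wide-bored rings stand upright on the pads of their colour (horizontal distance between ring_blue_mid and pad_blue below 0.015 m and height (world z) of ring_blue_mid between 0.022 and 0.03 m and angle between each of ring_blue_mid, ring_yellow_mid's own z axis and vertical below 0.1 rad and horizontal distance between ring_yellow_mid and pad_yellow below 0.015 m and height (world z) of ring_yellow_mid between 0.022 and 0.03 m), for 0.2 s.
2. both sticks lie level across the two rings, parallel, one on each side of the centre line (all of step 1 and y of stick1_mid in the frame of tray between -0.02 and 0.02 m and height (world z) of stick1_mid between 0.046 and 0.056 m and angle between the y axis of each of stick1_mid, stick2_mid and the y axis of tray, either way round below 0.17 rad and angle between stick1_mid's own y axis and vertical between 1.5 and 1.64 rad and y of stick2_mid in the frame of tray between -0.02 and 0.02 m and height (world z) of stick2_mid between 0.046 and 0.056 m and angle between stick2_mid's own y axis and vertical between 1.5 and 1.64 rad and ((x of stick1_mid in the frame of tray between 0.01 and 0.034 m and x of stick2_mid in the frame of tray between -0.034 and -0.01 m) or (x of stick1_mid in the frame of tray between -0.034 and -0.01 m and x of stick2_mid in the frame of tray between 0.01 and 0.034 m))), for 0.2 s.
3. the flanged ring stands on both sticks over the middle of the tray (all of step 2 and horizontal distance between flanged_mid and tray below 0.016 m and height (world z) of flanged_mid between 0.073 and 0.083 m and angle between flanged_mid's own z axis and vertical below 0.1 rad), for 0.2 s.
At the end, for the whole second after the job is handed in: Rings upright within 15 mm of their pads' centres; sticks level on both, within 0.17 rad of the tray's length and 20 mm of its middle, one 10 to 34 mm each side of its centre line; flanged ring upright on them within 16 mm of the centre; at rest; look-alikes moved under 30 mm (all of step 3 and linear speed of each of ring_blue, ring_yellow, stick1, stick2, flanged below 0.02 m/s and distance of each of blank_mid, narrow_mid from where it was at the start of the episode below 0.03 m); the robot touches nothing.
It fails at once if the solid blank is shifted by more than 30 mm or lifted (distance of blank_mid from where it was at the start of the episode above 0.03 m).
It fails at once if the narrow-bored ring is shifted by more than 30 mm or lifted (distance of narrow_mid from where it was at the start of the episode above 0.03 m).
It also fails if it takes over 122 s, if anything falls off the work surface, if the arm or the gripper's body presses on something with over 40 N, if the wrist force passes 120 N, or if a joint passes its speed limit or range.

## Working session

There is one attempt and no reset: what is moved stays moved. The work goes in short steps, Python scripts to look and compute and a shell command to move; the robot and the scene stay as the last step left them, time stands still between calls to the robot, and variables do not carry over. Pictures are saved under pics/ and viewed, and the job is handed in when it is done.

```bash
ls; mkdir -p pics
cat > h.py <<'E'
import numpy as np, cv2
from station import manip, snapshot
def save(n,s,crop=None,scale=1):
    im=s["image"]
    if crop: im=im[crop[1]:crop[3],crop[0]:crop[2]]
    if scale!=1: im=cv2.resize(im,None,fx=scale,fy=scale,interpolation=cv2.INTER_CUBIC)
    cv2.imwrite("pics/"+n,im)
def world(s):
    # per-pixel world points for fixed cams
    H,W=s["range_z"].shape
    f=H/2/np.tan(np.radians(s["vertical_fov"])/2)
    u,v=np.meshgrid(np.arange(W),np.arange(H))
    z=s["range_z"]
    P=np.stack([(u-s["cx"])/f*z,-(v-s["cy"])/f*z,-z,np.ones_like(z)],-1)
    return (P@np.linalg.inv(np.array(s["extrinsics"])).T)[...,:3]
E
python3 - <<'E'
from h import *
print(manip.sense()); print([a for a in dir(manip) if a[0]!='_'], manip.hold_point_z)
for n in("scene","top"):
    s=snapshot(n); np.save(n+".npy",s,allow_pickle=True); save(n+"0.png",s)
    print({k:v for k,v in s.items() if k not in("image","range_z")})
E
```

```text
pics
{'t': 0.0, 'q': array([-1.31651438e+00,  5.28465986e-01,  1.43389602e+00, -8.25784191e-06,
        1.18141937e+00, -1.78520654e-01]), 'qd': array([-0.00075279,  0.00011487,  0.00143441,  0.00010855, -0.00072779,
        0.00238875]), 'tau': array([-4.95122492e-05, -4.42349732e+01, -1.78027457e+01, -3.12251022e-04,
        8.49163014e-03, -3.34483950e-06]), 'tcp_pos': array([ 0.2619493 , -0.56660026,  0.20293581]), 'tool_rot': array([-0.6905819 , -0.15260149,  0.69064591, -0.15105514]), 'force': array([ 0.43090548,  0.33591379, -0.22406463]), 'ft_torque': array([-0.0071935 , -0.00566676, -0.01255711]), 'finger_gap': 1.002240970379427}
['PlanningError', 'hold_point_z', 'sense', 'sign_off'] 0.0187
{'vertical_fov': 48.98443628847495, 'cx': 325.13540564547185, 'cy': 200.74120384668785, 'extrinsics': array([[ 0.55966638,  0.82854399,  0.01698237, -0.2564708 ],
       [-0.5903305 ,  0.38420786,  0.70985507,  0.23854185],
       [ 0.5816214 , -0.40730723,  0.70414301, -1.36845519],
       [ 0.        ,  0.        ,  0.        ,  1.        ]])}
{'vertical_fov': 49.58290290829265, 'cx': 311.22353167717955, 'cy': 197.2518213218423, 'extrinsics': array([[-0.00555177, -0.99997756, -0.00374936,  0.01279008],
       [ 0.99772432, -0.00579114,  0.06717618, -0.46941644],
       [-0.06719638, -0.00336788,  0.99773408, -1.22502309],
       [ 0.        ,  0.        ,  0.        ,  1.        ]])}
```

View pics/scene0.png

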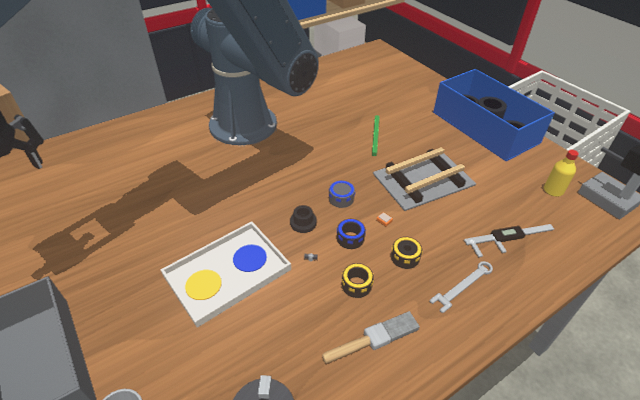

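View pics/top0.png

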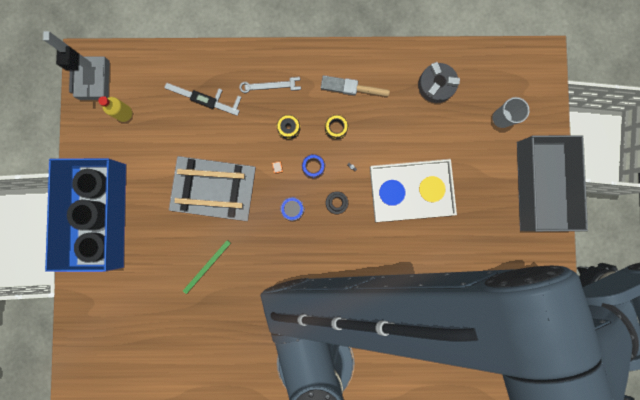

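The scene view shows the tray at (226,272), with the yellow pad at (203,285) and the blue pad at (250,258), and the rack at (424,178). Lookalike candidates in the top view:
- **Blue:** (313,166), which looks like the ring, and (291,209), which looks like the solid blank.
- **Yellow:** (336,127), which looks wide, and (288,127), which looks narrow.
- **Flanged:** (337,203). The dark rings in the blue box at (88,184), (85,214) and (88,246) are distractors.
- **Sticks:** (210,175) and (208,204) on the rack. The green one at (207,267) must be left alone.

I'll check these in a close crop next.

Run:
```python
from h import *
s=np.load("top.npy",allow_pickle=True).item()
save("crop1.png",s,(160,100,460,230),2.6)
P=world(s); im=s["image"].astype(int); b,g,r=im[...,0],im[...,1],im[...,2]
hsv=cv2.cvtColor(s["image"],cv2.COLOR_BGR2HSV)
def rep(n,m,lo=10,ret=False):
    k,l,st,c=cv2.connectedComponentsWithStats(m.astype(np.uint8))
    for i in range(1,k):
        if st[i,4]>lo and P[l==i][:,0].min()>0.3 and abs(c[i][0]-310)<160:
            q=P[l==i]; q=q[np.isfinite(q).all(1)]
            bb=(q[:,:2].min(0)+q[:,:2].max(0))/2
            (cx,cy),rad=cv2.minEnclosingCircle(q[:,:2].astype(np.float32))
            print(n,c[i].round(),st[i,4],"mean",q.mean(0).round(4),"bb",bb.round(4),"circ",round(cx,4),round(cy,4),round(rad,4),"ext",np.ptp(q[:,:2],axis=0).round(3))
rep("blue",(hsv[...,0]>105)&(hsv[...,0]<130)&(hsv[...,1]>130)&(hsv[...,2]>80))
rep("yel",(hsv[...,0]>22)&(hsv[...,0]<34)&(hsv[...,1]>150)&(hsv[...,2]>120))
# all things above table by height
z=P[...,2]
for lo,hi,n in((.031,.041,'tops36'),(.036,.046,'top40/sticks'),(.012,.03,'tray rim')):
    rep(n,(z>lo)&(z<hi)&(s["range_z"]>0)&(P[...,0]<.75),30)
# sticks via wood colour on height
m=(z>.034)&(z<.05)&(abs(P[...,1]-.3)<.12)&(abs(P[...,0]-.5)<.12)
k,l,st,c=cv2.connectedComponentsWithStats(m.astype(np.uint8))
for i in range(1,k):
    if st[i,4]>60:
        q=P[l==i]; print("stick",cv2.minAreaRect((q[:,:2]*1000).astype(np.float32)), np.median(q[:,2]))
m=((hsv[...,1]<40)&(hsv[...,2]>170)&(z<.04)).astype(np.uint8); 
k,l,st,c=cv2.connectedComponentsWithStats(m)
for i in range(1,k):
    if st[i,4]>300:
        q=P[l==i]; q=q[abs(q[:,2])<.05]
        if len(q)>300: print("white",c[i].round(),cv2.minAreaRect((q[:,:2]*1000).astype(np.float32)), np.median(q[:,2]))
```

```text
blue [313. 165.] 154 mean [0.5584 0.0058 0.045 ] bb [0.4874 0.0059] circ 0.4874 0.0023 0.1015 ext [0.203 0.059]
blue [392. 192.] 501 mean [ 0.4824 -0.22    0.0211] bb [ 0.4525 -0.126 ] circ 0.4393 -0.126 0.1424 ext [0.133 0.264]
blue [292. 209.] 138 mean [0.4348 0.0635 0.0459] bb [0.4262 0.0493] circ 0.4201 0.0472 0.0536 ext [0.08  0.087]
yel [288. 125.] 153 mean [0.6718 0.0746 0.0448] bb [0.5449 0.0564] circ 0.5448 0.0447 0.1635 ext [0.318 0.101]
yel [336. 125.] 154 mean [ 0.6712 -0.0617  0.0448] bb [ 0.5435 -0.0437] circ 0.5434 -0.0338 0.1623 ext [0.315 0.099]
yel [432. 189.] 482 mean [ 0.4923 -0.3368  0.0111] bb [ 0.4565 -0.1837] circ 0.445 -0.1832 0.1982 ext [0.141 0.379]
tops36 [288. 126.] 376 mean [0.6722 0.0752 0.0363] bb [0.6721 0.0753] circ 0.6724 0.075 0.0332 ext [0.065 0.063]
tops36 [336. 126.] 256 mean [ 0.6706 -0.0627  0.0363] bb [ 0.6713 -0.0631] circ 0.6712 -0.0635 0.0334 ext [0.065 0.066]
tops36 [313. 166.] 257 mean [0.5581 0.0043 0.0364] bb [0.5587 0.0031] circ 0.5583 0.004 0.0337 ext [0.066 0.065]
tops36 [335. 200.] 66 mean [ 0.4598 -0.0562  0.0387] bb [ 0.4542 -0.0
[... 1875 characters left out ...]
.0153] bb [ 0.4542 -0.0637] circ 0.4542 -0.063 0.0326 ext [0.061 0.063]
tray rim [184. 207.] 50 mean [0.4428 0.3729 0.025 ] bb [0.4423 0.3773] circ 0.4442 0.3769 0.0167 ext [0.02 0.03]
tray rim [231. 212.] 62 mean [0.4277 0.2379 0.0253] bb [0.4281 0.2412] circ 0.4288 0.2414 0.0178 ext [0.028 0.028]
stick ((536.6759033203125, 294.0320739746094), (189.39459228515625, 14.563884735107422), 85.63501739501953) 0.042476094640006234
stick ((453.79498291015625, 299.8327941894531), (188.85926818847656, 14.194398880004883), 85.30144500732422) 0.04238340795778295
white [412. 191.] ((489.6461181640625, -282.57110595703125), (162.91139221191406, 234.55030822753906), 4.645232677459717) 0.006039197132370111
```

View pics/crop1.png

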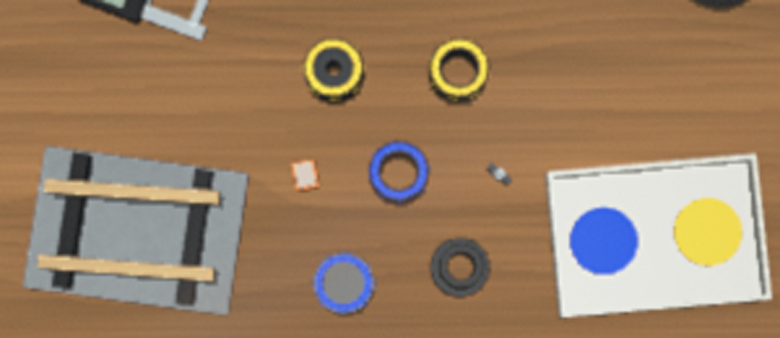

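The crop confirms the choice. Wide blue is at (313,166) and wide yellow at (336,127). The solid blank at (291,209) and the narrow ring at (288,127) stay where they are. Next I'll refine the pads and cross-check with the scene camera.

Run:
```python
from h import *
for n in("top","scene"):
    s=np.load(n+".npy",allow_pickle=True).item(); P=world(s); z=P[...,2]; ok=s["range_z"]>0
    hsv=cv2.cvtColor(s["image"],cv2.COLOR_BGR2HSV)
    B=(hsv[...,0]>105)&(hsv[...,0]<130)&(hsv[...,1]>130)&(hsv[...,2]>80)
    Y=(hsv[...,0]>22)&(hsv[...,0]<34)&(hsv[...,1]>150)&(hsv[...,2]>120)
    pc=[]
    for nm,m in(("padB",B),("padY",Y)):
        q=P[m&ok&(abs(z-.008)<.01)&(P[...,1]<-.15)&(P[...,1]>-.45)&(P[...,0]>.3)&(P[...,0]<.65)]
        q=q[np.linalg.norm(q[:,:2]-np.median(q[:,:2],0),axis=1)<.045]
        c,r=cv2.minEnclosingCircle(q[:,:2].astype(np.float32)); pc.append(q[:,:2].mean(0)); print(n,nm,len(q),q.mean(0).round(4),np.round(c,4),round(r,4))
    d=pc[1]-pc[0]; print("mid",((pc[0]+pc[1])/2).round(4),"dist",np.linalg.norm(d).round(4),"ang deg of +y axis(from Y to B)",np.degrees(np.arctan2(-d[0],-d[1])).round(2))
    for nm,c in(("blue",(.5583,.004)),("yel",(.6712,-.0632)),("fl",(.4543,-.0629)),("blank",(.4368,.0647)),("narrow",(.672,.075))):
        m=ok&(np.hypot(P[...,0]-c[0],P[...,1]-c[1])<.045)
        t=np.percentile(z[m],97); q=P[m&(z>t-.006)]
        cc,r=cv2.minEnclosingCircle(q[:,:2].astype(np.float32)); print(n,nm,len(q),"top",t.round(4),np.round(cc,4),round(r,4))
    for c in((.5367,.294),(.4538,.2998)):
        m=ok&(z>.036)&(z<.05)&(abs(P[...,0]-c[0])<.03)&(abs(P[...,1]-c[1])<.12); q=P[m]
        print(n,"stick",cv2.minAreaRect((q[:,:2]*1000).astype(np.float32)),np.median(q[:,2]))
```

```text
top padB 496 [ 0.4833 -0.2222  0.0087] [ 0.4829 -0.2225] 0.0368
top padY 481 [ 0.4926 -0.3375  0.0085] [ 0.4925 -0.3378] 0.0364
mid [ 0.488  -0.2799] dist 0.1156 ang deg of +y axis(from Y to B) -4.57
top blue 222 top 0.0401 [0.5582 0.0038] 0.0328
top yel 216 top 0.0403 [ 0.6713 -0.063 ] 0.0331
top fl 127 top 0.0427 [ 0.4541 -0.0633] 0.0238
top blank 336 top 0.0405 [0.4364 0.0644] 0.0329
top narrow 305 top 0.0405 [0.672  0.0752] 0.0328
top stick ((536.7374877929688, 294.0372314453125), (189.3955078125, 14.52107048034668), 85.531494140625) 0.04261773983853412
top stick ((453.7521057128906, 299.31109619140625), (187.8123321533203, 14.194398880004883), 85.30144500732422) 0.04243570831586285
scene padB 686 [ 0.4854 -0.2248  0.0083] [ 0.4852 -0.223 ] 0.0382
scene padY 783 [ 0.4948 -0.3399  0.0082] [ 0.4948 -0.34  ] 0.038
mid [ 0.4901 -0.2823] dist 0.1155 ang deg of +y axis(from Y to B) -4.66
scene blue 329 top 0.0386 [0.5596 0.0039] 0.0338
scene yel 435 top 0.0384 [ 0.6732 -0.0623] 0.0335
scene fl 164 top 0.0416 [ 0.4553 -0.0631] 0.0254
scene blank 376 top 0.0393 [0.4373 0.0638] 0.0349
scene narrow 516 top 0.0385 [0.6739 0.0753] 0.0341
scene stick ((537.3612060546875, 294.4171142578125), (190.1043243408203, 18.328073501586914), 86.6317138671875) 0.04187559442309918
scene stick ((454.4414367675781, 300.09149169921875), (192.71713256835938, 17.57697868347168), 85.3243637084961) 0.04208856892451224
```

```bash
cat >> h.py <<'E'
from scipy.spatial.transform import Rotation as R
def go(name,x,y,z,jaw=None):
    """print needed shift in tool axes; jaw = wanted world heading (deg) of jaw line (mod 180)"""
    s=manip.sense(); Rm=R.from_quat(s["tool_rot"]).as_matrix()
    d=Rm.T@(np.array([x,y,z])-s["tcp_pos"])
    a=np.degrees(np.arctan2(Rm[1,1],Rm[0,1]))
    print(name,"t",round(s["t"],2),"tcp",s["tcp_pos"].round(4),"shift tool x,y,z",d.round(4),"jaw deg",round(a,1),"tilt",np.degrees(np.arccos(-Rm[2,0])).round(2))
    if jaw is not None:
        da=(jaw-a+90)%180-90
        print("  turn about tool x (rad) to jaw %.1f:"%jaw,round(-np.radians(da),4), " shift after that turn:",(Rm@R.from_euler('x',-da,degrees=True).as_matrix()).T.dot(np.array([x,y,z])-s["tcp_pos"]).round(4))
E
python3 - <<'E'
from h import *
s=manip.sense();print(R.from_quat(s["tool_rot"]).as_matrix().round(3))
go("blue ring above",.559,.004,.1,-4.6)
E
```

```text
[[-0.     0.419 -0.908]
 [ 0.002 -0.908 -0.419]
 [-1.    -0.002 -0.   ]]
blue ring above t 0.1 tcp [ 0.262  -0.5667  0.203 ] shift tool x,y,z [ 0.104  -0.3933 -0.5089] jaw deg -65.2 tilt 0.11
  turn about tool x (rad) to jaw -4.6: -1.0577  shift after that turn: [ 0.104   0.2504 -0.5924]
```

```bash
python3 -m crank '[[0.0854,0,0,-0.045,-0.15],[0.0854,0,0,-0.045,-0.15],[0.0854,0,0,-0.045,-0.15],[0.0854,0,0,-0.045,-0.15],[0.0854,0,0,-0.045,-0.15]]' 60;python3 -m crank '[[0.0854,0,0,-0.045,-0.15],[0.0854,0,0,-0.045,-0.15],[0.0854,0,0,-0.045,-0.15],[0.0854,0,0,-0.045,0],[0.0854,0,0,-0.045,0]]'
python3 - <<'E'
from h import *
go("blue ring above",.559,.004,.1,4.6)
E
```

```text
t: 0.6
tcp_pos: [0.4271, -0.419, 0.2034]
tool_rot: [0.586, 0.396, -0.586, 0.396]
force: [1.3, 0.0, 0.2]
finger_gap: 1.002
t: 1.1
tcp_pos: [0.4513, -0.1981, 0.2035]
tool_rot: [0.484, 0.516, -0.484, 0.515]
force: [1.1, 0.2, -0.1]
finger_gap: 0.999
blue ring above t 1.1 tcp [ 0.4513 -0.1981  0.2035] shift tool x,y,z [ 0.1036  0.1201 -0.195 ] jaw deg 3.6 tilt 0.04
  turn about tool x (rad) to jaw 4.6: -0.0181  shift after that turn: [ 0.1036  0.1236 -0.1928]
```

```bash
python3 -m crank '[[0.0854,0.015,0.025,-0.039,0],[0.0854,0.015,0.025,-0.039,0],[0.0854,0.015,0.025,-0.039,0],[0.0854,0.015,0.025,-0.039,0],[0.0854,0.015,0.02,-0.03,0]]';python3 -m crank '[[0.0854,0,0,0,0],[0.0854,0,0,0,0]]'
python3 - <<'E'
from h import *
go("blue ring",.559,.004,.002,4.6)
s=snapshot("wrist"); save("w1.png",s); np.save("w1.npy",s,allow_pickle=True)
print({k:v for k,v in s.items() if k not in("image","range_z")})
E
```

```text
t: 1.6
tcp_pos: [0.5606, -0.0045, 0.1281]
tool_rot: [0.484, 0.516, -0.484, 0.515]
force: [0.1, -0.2, 0.7]
finger_gap: 0.996
t: 1.8
tcp_pos: [0.5594, -0.0063, 0.1281]
tool_rot: [0.483, 0.516, -0.484, 0.515]
force: [-1.1, 0.1, 0.4]
finger_gap: 1.001
blue ring t 1.8 tcp [ 0.5594 -0.0063  0.1281] shift tool x,y,z [ 0.1261  0.0006 -0.0103] jaw deg 3.7 tilt 0.12
  turn about tool x (rad) to jaw 4.6: -0.016  shift after that turn: [ 0.1261  0.0007 -0.0102]
{'vertical_fov': 65.70646984690485, 'cx': 319.50499768531427, 'cy': 203.3013093391124, 'T_tool_cam': array([[-2.76742377e-04,  3.26942718e-01, -9.45044117e-01,
        -1.69839894e-01],
       [ 9.99999961e-01,  1.22988759e-04, -2.50286821e-04,
         3.28743030e-04],
       [ 3.44003493e-05, -9.45044149e-01, -3.26942740e-01,
        -8.30210924e-02],
       [ 0.00000000e+00,  0.00000000e+00,  0.00000000e+00,
         1.00000000e+00]])}
```

View pics/w1.png

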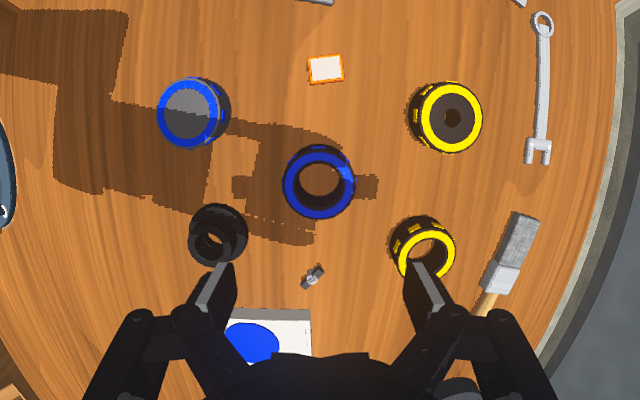

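The wrist view shows the wide blue ring at (319,182). The flanged ring (218,232) and the wide yellow ring (423,250) are clear of the fingers' descent. Now a cross-check of the positions with wrist depth.

```bash
cat >> h.py <<'E'
def wworld(s,st):
    H,W=s["range_z"].shape
    f=H/2/np.tan(np.radians(s["vertical_fov"])/2)
    u,v=np.meshgrid(np.arange(W)-s["cx"],np.arange(H)-s["cy"])
    r=np.hypot(u,v)+1e-9; th=r/f; z=s["range_z"]; k=np.tan(th)/r
    P=np.stack([u*k*z,-v*k*z,-z,np.ones_like(z)],-1)
    T=np.eye(4);T[:3,:3]=R.from_quat(st["tool_rot"]).as_matrix();T[:3,3]=st["tcp_pos"]
    return (P@(T@s["T_tool_cam"]).T)[...,:3]
def circ(P,ok,c,h0,h1,rad=.045):
    m=ok&(np.hypot(P[...,0]-c[0],P[...,1]-c[1])<rad)&(P[...,2]>h0)&(P[...,2]<h1)
    q=P[m]; cc,r=cv2.minEnclosingCircle(q[:,:2].astype(np.float32)); return len(q),np.round(cc,4),round(r,4),np.median(q[:,2]).round(4)
E
python3 - <<'E'
from h import *
st=manip.sense(); s=np.load("w1.npy",allow_pickle=True).item()
P=wworld(s,st); ok=s["range_z"]>0
for n,c in(("blue",(.559,.004)),("yel",(.672,-.063)),("fl",(.4545,-.063)),("blank",(.437,.064)),("narrow",(.673,.075))):
    print(n,circ(P,ok,c,.03,.05))
E
```

```text
blue (2781, array([0.5584, 0.0014]), 0.0344, np.float64(0.0366))
yel (1573, array([ 0.6709, -0.0647]), 0.034, np.float64(0.0366))
fl (1217, array([ 0.4542, -0.0652]), 0.0246, np.float64(0.0397))
blank (3831, array([0.4371, 0.0619]), 0.0343, np.float64(0.0364))
narrow (3636, array([0.6723, 0.0727]), 0.034, np.float64(0.0366))
```

```bash
python3 -m crank '[[0.0854,0.03,0,-0.008,0],[0.0854,0.04,0,0,0],[0.0854,0.035,0,0,0],[0.0854,0.021,0,0,0],[0.0854,0,0,0,0]]'; python3 -m crank '[[0.06,0,0,0,0],[0.06,0,0,0,0],[0.06,0,0,0,0],[0.06,0,0,0,0],[0.06,0,0,0,0]]' 60
```

```text
t: 2.35
tcp_pos: [0.5569, -0.0004, 0.0008]
tool_rot: [0.484, 0.516, -0.486, 0.513]
force: [0.1, -0.2, 0.7]
finger_gap: 1.002
t: 2.85
tcp_pos: [0.5599, 0.0009, 0.0037]
tool_rot: [0.485, 0.515, -0.484, 0.516]
force: [0.6, 0.4, -0.4]
finger_gap: 0.7
```

Run:
```python
from h import *
st=manip.sense(); print(st["finger_gap"],st["tcp_pos"])
s=snapshot("wrist"); save("w2.png",s)
```

```text
0.7001345554513994 [0.55989922 0.00085869 0.00374659]
```

View pics/w2.png

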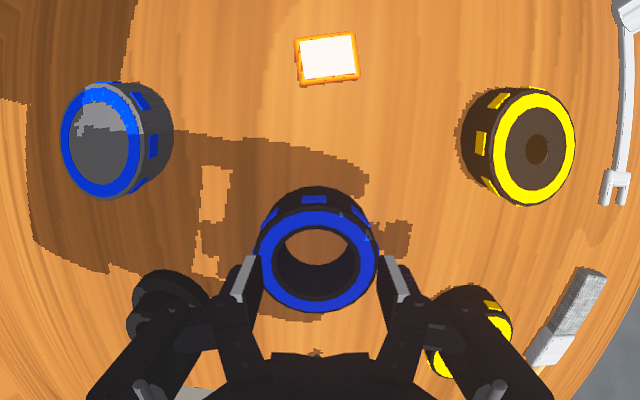

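Run:
```python
from h import *
st=manip.sense(); s=snapshot("wrist"); P=wworld(s,st); ok=s["range_z"]>0
for n,c in(("blue",(.559,.004)),("yel",(.672,-.063)),("blank",(.437,.064)),("narrow",(.673,.075))):
    print(n,circ(P,ok,c,.034,.040,.036 if n=="blue" else .045))
for px in((243,280),(398,280),(250,262),(385,262)): print(px,P[px[1],px[0]].round(4), s["range_z"][px[1],px[0]])
print(manip.sense()["force"], manip.sense()["tau"][-1])
save("w3.png",s,(180,160,460,380),2.8)
```

```text
blue (6618, array([0.5588, 0.0051]), 0.0357, np.float64(0.0361))
yel (769, array([ 0.6712, -0.0636]), 0.0331, np.float64(0.0362))
blank (8059, array([0.4367, 0.0631]), 0.0337, np.float64(0.036))
narrow (7642, array([0.6723, 0.0738]), 0.0335, np.float64(0.0361))
(243, 280) [0.5264 0.0083 0.0625] 0.12884884
(398, 280) [0.5934 0.0127 0.0629] 0.12846287
(250, 262) [0.5265 0.0087 0.0472] 0.14318424
(385, 262) [0.5907 0.0124 0.0468] 0.1436833
[-0.49183902 -0.40091566  3.76953475] 0.002326681642443873
```

View pics/w3.png

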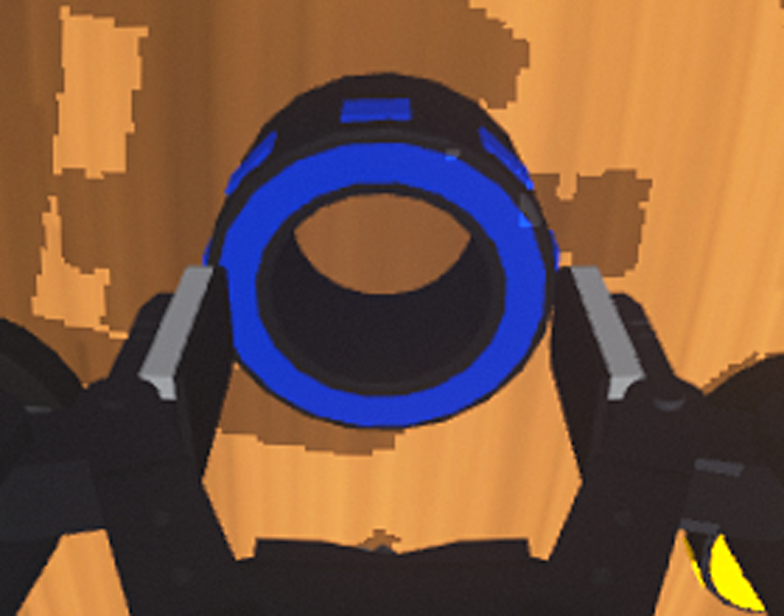

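The gripper holds the ring between the pads and it looks central, so the gap reading seems to be nonlinear. Lifting now.

```bash
python3 -m crank '[[0.055,-0.02,0,0,0],[0.055,-0.04,0,0,0],[0.055,-0.03,0,0,0],[0.055,0,0,0,0]]'
python3 - <<'E'
from h import *
go("padB",.484,-.223,.095,4.6)
st=manip.sense(); s=snapshot("wrist"); P=wworld(s,st); ok=s["range_z"]>0
z0=st["tcp_pos"][2]
print(st["tcp_pos"],circ(P,ok,(.559,.004),z0+.028,z0+.04,.036)); save("w4.png",s)
E
```

```text
t: 3.35
tcp_pos: [0.5626, 0.0005, 0.097]
tool_rot: [0.486, 0.513, -0.482, 0.518]
force: [0.0, -0.7, 0.3]
finger_gap: 0.644
padB t 3.35 tcp [5.626e-01 5.000e-04 9.700e-02] shift tool x,y,z [ 0.0017 -0.0924  0.2181] jaw deg 3.6 tilt 0.51
  turn about tool x (rad) to jaw 4.6: -0.0179  shift after that turn: [ 0.0017 -0.0963  0.2165]
[5.62642442e-01 4.92895513e-04 9.69607804e-02] (347, array([0.5591, 0.0051]), 0.0357, np.float64(0.1337))
```

View pics/w4.png

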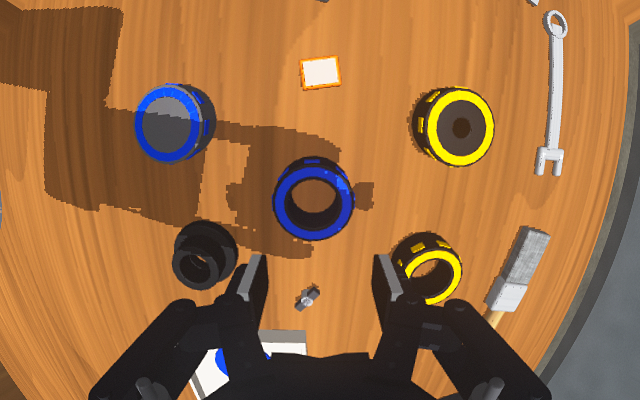

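The ring stayed on the table because the fingers stop at the commanded opening, which was too wide. I'll reopen, go down again and command a nearly full close.

```bash
python3 -m crank '[[0.0854,0,0,0,0],[0.0854,0,0,0,0]]'
python3 - <<'E'
from h import *
st=manip.sense(); s=snapshot("wrist"); P=wworld(s,st); ok=s["range_z"]>0
n,c,r,z=circ(P,ok,(.559,.004),.031,.042); print(c,r,z)
go("blue",c[0],c[1],.002,4.6)
E
```

```text
t: 3.6
tcp_pos: [0.5582, 0.0012, 0.0916]
tool_rot: [0.484, 0.516, -0.485, 0.514]
force: [-1.3, -0.9, -0.4]
finger_gap: 0.951
[0.558  0.0029] 0.0338 0.036
blue t 3.65 tcp [0.5582 0.0012 0.0915] shift tool x,y,z [ 0.0895  0.0001 -0.0017] jaw deg 3.6 tilt 0.18
  turn about tool x (rad) to jaw 4.6: -0.0182  shift after that turn: [ 0.0895  0.0002 -0.0017]
```

```bash
python3 -m crank '[[0.0854,0.03,0,-0.001,-0.018],[0.0854,0.035,0,0,0],[0.0854,0.022,0,0,0],[0.0854,0,0,0,0],[0.03,0,0,0,0]]'; python3 -m crank '[[0.02,0,0,0,0],[0.02,0,0,0,0],[0.02,0,0,0,0],[0.02,0,0,0,0],[0.02,0,0,0,0]]' 60;  python3 -m crank '[[0.02,-0.02,0,0,0],[0.02,-0.04,0,0,0],[0.02,-0.03,0,0,0],[0.02,0,0,0,0]]' 60
python3 - <<'E'
from h import *
go("padB",.484,-.223,.095,4.6)
st=manip.sense(); s=snapshot("wrist"); P=wworld(s,st); ok=s["range_z"]>0
z0=st["tcp_pos"][2]
print(st["tcp_pos"],circ(P,ok,st["tcp_pos"],z0+.028,z0+.04,.036)); save("w5.png",s)
E
```

```text
t: 4.15
tcp_pos: [0.5588, 0.002, 0.0051]
tool_rot: [0.479, 0.52, -0.48, 0.519]
force: [-0.6, 0.6, 1.5]
finger_gap: 0.856
t: 4.65
tcp_pos: [0.564, 0.0013, 0.0086]
tool_rot: [0.482, 0.516, -0.478, 0.523]
force: [3.6, 1.7, 6.1]
finger_gap: 0.237
t: 5.05
tcp_pos: [0.5626, 0.0014, 0.1008]
tool_rot: [0.481, 0.517, -0.478, 0.523]
force: [0.0, -0.3, -0.4]
finger_gap: 0.236
padB t 5.05 tcp [0.5626 0.0014 0.1008] shift tool x,y,z [ 0.0054 -0.0964  0.2173] jaw deg 4.6 tilt 0.57
  turn about tool x (rad) to jaw 4.6: -0.0  shift after that turn: [ 0.0054 -0.0964  0.2173]
[0.56262565 0.00136155 0.10076903] (476, array([0.5619, 0.0068]), 0.0236, np.float64(0.137))
```

View pics/w5.png

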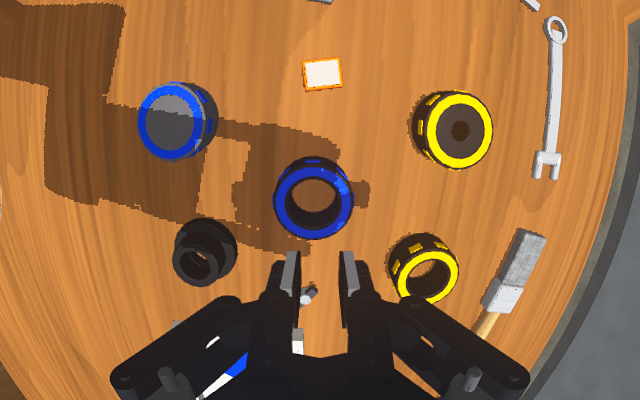

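Run:
```python
from h import *
st=manip.sense(); s=snapshot("wrist"); P=wworld(s,st); ok=s["range_z"]>0
Rm=R.from_quat(st["tool_rot"]).as_matrix(); T=(P-st["tcp_pos"])@Rm
for y0,y1 in((270,300),(340,370)):
  for v in range(245,330,8):
    row=[(u,T[v,u].round(3).tolist()) for u in range(y0,y1,6) if s["range_z"][v,u]<.16 and ok[v,u]]
    print(v,row)
m=ok&(P[...,2]>.03)&(P[...,2]<.045)
print(circ(P,ok,(.56,.004),.033,.04))
```

```text
245 []
253 [(288, [-0.034, -0.015, -0.01]), (294, [-0.033, -0.012, -0.009])]
261 [(276, [-0.036, -0.021, -0.006]), (282, [-0.035, -0.018, -0.006]), (288, [-0.041, -0.015, -0.01]), (294, [-0.043, -0.012, -0.01])]
269 [(276, [-0.043, -0.021, -0.006]), (282, [-0.043, -0.018, -0.006]), (288, [-0.049, -0.014, -0.01]), (294, [-0.049, -0.011, -0.01])]
277 [(270, [-0.05, -0.022, -0.006]), (276, [-0.05, -0.02, -0.006]), (282, [-0.056, -0.016, -0.01]), (288, [-0.056, -0.013, -0.01]), (294, [-0.055, -0.011, -0.009])]
285 [(270, [-0.058, -0.021, -0.007]), (276, [-0.057, -0.019, -0.006]), (282, [-0.063, -0.015, -0.01]), (288, [-0.063, -0.013, -0.011]), (294, [-0.062, -0.01, -0.009])]
293 [(270, [-0.072, -0.019, -0.012]), (276, [-0.071, -0.017, -0.012]), (282, [-0.071, -0.014, -0.012]), (288, [-0.064, -0.013, -0.007]), (294, [-0.064, -0.01, -0.007])]
301 [(270, [-0.074, -0.019, -0.01]), (276, [-0.075, -0.016, -0.011]), (282, [-0.075, -0.014, -0.011]), (288, [-0.076, -0.012, -0.012]), (294, [-0.064, -0.01, -0.002])]
309 [(270, [-0.079, -0.018, -0.01]), (276, [-0.079, -0.016, -0.01]), (282, [-0.079,
[... 1209 characters left out ...]
0.07, 0.013, -0.011]), (358, [-0.069, 0.016, -0.011]), (364, [-0.071, 0.018, -0.012])]
301 [(340, [-0.048, 0.01, 0.009]), (346, [-0.065, 0.011, -0.004]), (352, [-0.074, 0.013, -0.011]), (358, [-0.074, 0.015, -0.011]), (364, [-0.074, 0.017, -0.01])]
309 [(346, [-0.064, 0.012, 0.002]), (352, [-0.08, 0.012, -0.011]), (358, [-0.08, 0.014, -0.011]), (364, [-0.08, 0.017, -0.011])]
317 [(346, [-0.065, 0.012, 0.005]), (352, [-0.084, 0.012, -0.01]), (358, [-0.085, 0.014, -0.011]), (364, [-0.084, 0.016, -0.011])]
325 [(346, [-0.067, 0.012, 0.008]), (352, [-0.095, 0.011, -0.016]), (358, [-0.095, 0.013, -0.016]), (364, [-0.093, 0.015, -0.014])]
(3121, array([0.5582, 0.0028]), 0.0331, np.float64(0.0361))
```

The wrist depth puts the fingertips about 33 mm behind the reported TCP. That explains why the jaws closed over the ring's top face. I'll measure tip position at several openings.

```bash
cat >> h.py <<'E'
def tips(s):
    I={"tool_rot":np.array([0,0,0,1.]),"tcp_pos":np.zeros(3)}
    T=wworld(s,I); ok=(s["range_z"]>0)&(T[...,0]<-.0)&(T[...,0]>-.075)&(abs(T[...,2])<.02)&(abs(T[...,1])<.07)
    for sg in(-1,1):
        q=T[ok&(T[...,1]*sg>0)]; x=np.percentile(q[:,0],99.5) if len(q) else np.nan
        k=q[q[:,0]>x-.012]; print("side",sg,"n",len(q),"tip x",round(x,4),"inner y",round(np.percentile(sg*k[:,1],2),4),"outer y",round(np.percentile(sg*k[:,1],98),4),"z",k[:,2].min().round(4),k[:,2].max().round(4))
E
python3 - <<'E'
from h import *
print("open"); tips(np.load("w1.npy",allow_pickle=True).item())
print("20mm"); tips(snapshot("wrist"))
E
python3 -m crank '[[0.0,0,0,0,0],[0,0,0,0,0],[0,0,0,0,0]]'
python3 - <<'E'
from h import *
print(manip.sense()["finger_gap"]); tips(snapshot("wrist"))
E
python3 -m crank '[[0.05,0,0,0,0],[0.05,0,0,0,0],[0.05,0,0,0,0],[0.05,0,0,0,0],[0.05,0,0,0,0]]'
python3 - <<'E'
from h import *
print(manip.sense()["finger_gap"]); s=snapshot("wrist");tips(s); save("w6.png",s,(200,200,440,380),3)
E
```

```text
open
side -1 n 1831 tip x -0.041 inner y 0.0419 outer y 0.0543 z -0.0106 0.0128
side 1 n 1822 tip x -0.0408 inner y 0.0426 outer y 0.0551 z -0.0103 0.0122
20mm
side -1 n 2017 tip x -0.031 inner y 0.0094 outer y 0.0226 z -0.0107 0.0113
side 1 n 2003 tip x -0.031 inner y 0.0101 outer y 0.0232 z -0.0106 0.0121
t: 5.5
tcp_pos: [0.5587, 0.002, 0.0949]
tool_rot: [0.479, 0.52, -0.48, 0.519]
force: [0.2, 0.4, -0.5]
finger_gap: -0.001
-0.0013535272340498006
side -1 n 1715 tip x -0.0314 inner y 0.0004 outer y 0.0129 z -0.0105 -0.0047
side 1 n 1869 tip x -0.0313 inner y 0.0001 outer y 0.0135 z -0.0104 -0.0047
t: 6.05
tcp_pos: [0.5594, 0.0019, 0.096]
tool_rot: [0.48, 0.52, -0.48, 0.52]
force: [0.1, -0.3, 0.7]
finger_gap: 0.586
0.5861776782080942
side -1 n 1944 tip x -0.0312 inner y 0.0243 outer y 0.0371 z -0.0104 0.0123
side 1 n 1962 tip x -0.0312 inner y 0.025 outer y 0.0378 z -0.0105 0.0132
```

View pics/w6.png

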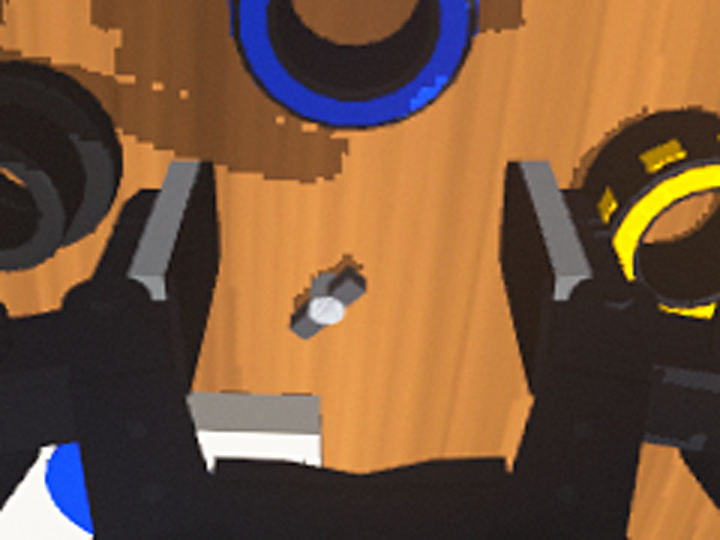

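```bash
python3 -m crank '[[0.0854,0,0,0,0],[0.0854,0.02,0,0,0],[0.0854,0.03,0,-0.001,0],[0.0854,0.03,0,0,0],[0.0854,0.015,0,0,0]]'; python3 -m crank '[[0.0854,0.015,0,0,0],[0.0854,0.009,0,0,0],[0.0854,0,0,0,0]]'
python3 - <<'E'
from h import *
go("blue",.5582,.0028,-.024,4.6); s=snapshot("wrist");tips(s); save("w7.png",s,(160,150,480,390),2.4)
E
```

```text
t: 6.6
tcp_pos: [0.558, 0.0031, -0.0012]
tool_rot: [0.479, 0.521, -0.48, 0.519]
force: [-0.1, 0.4, -0.1]
finger_gap: 1.001
t: 6.9
tcp_pos: [0.5587, 0.003, -0.0241]
tool_rot: [0.479, 0.52, -0.48, 0.519]
force: [-0.4, 0.0, 0.2]
finger_gap: 1.0
blue t 6.9 tcp [ 0.5587  0.003  -0.0241] shift tool x,y,z [-0.0001 -0.0005  0.0002] jaw deg 4.6 tilt 0.1
  turn about tool x (rad) to jaw 4.6: -0.0003  shift after that turn: [-0.0001 -0.0005  0.0002]
side -1 n 9389 tip x -0.0226 inner y 0.0016 outer y 0.069 z -0.02 0.02
side 1 n 9535 tip x -0.0227 inner y 0.0012 outer y 0.069 z -0.02 0.02
```

View pics/w7.png

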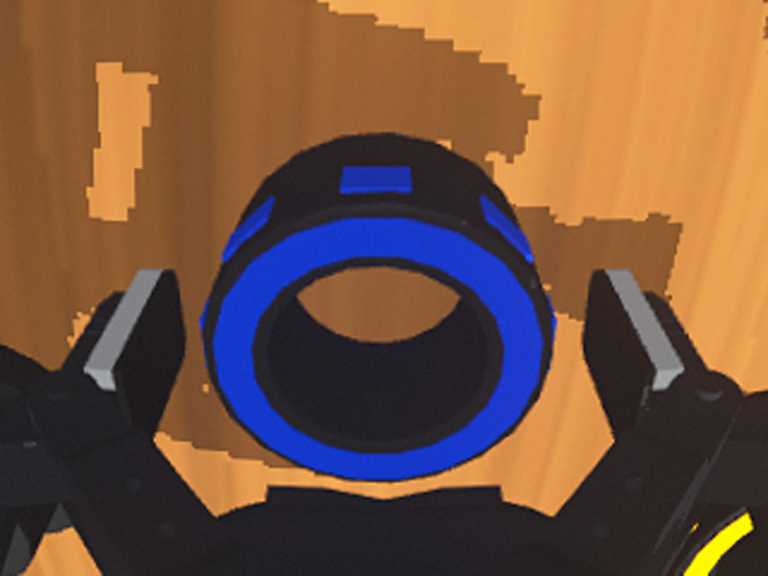

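Going below z=0 without contact confirms the offset. The ring is now between the pads, so I'll close.

```bash
python3 -m crank '[[0.03,0,0,0,0],[0.03,0,0,0,0],[0.03,0,0,0,0],[0.03,0,0,0,0]]' 60;  python3 -m crank '[[0.03,-0.02,0,0,0],[0.03,-0.035,0,0,0],[0.03,-0.035,0,0,0],[0.03,-0.005,0,0,0],[0.03,0,0,0,0]]' 60
python3 - <<'E'
from h import *
go("padB",.484,-.223,.075,4.6)
st=manip.sense(); s=snapshot("wrist"); save("w8.png",s,(160,150,480,390),1.6)
P=wworld(s,st); z0=st["tcp_pos"][2];print(circ(P,s["range_z"]>0,st["tcp_pos"],z0+.054,z0+.066,.036))
E
```

```text
t: 7.35
tcp_pos: [0.56, 0.0028, -0.0219]
tool_rot: [0.48, 0.519, -0.479, 0.52]
force: [-1.5, 1.2, 6.4]
finger_gap: 0.74
t: 7.85
tcp_pos: [0.56, 0.0028, 0.073]
tool_rot: [0.48, 0.519, -0.479, 0.52]
force: [-0.7, -1.2, -1.5]
finger_gap: 0.741
padB t 7.85 tcp [0.56   0.0028 0.073 ] shift tool x,y,z [-0.0021 -0.0938  0.219 ] jaw deg 4.6 tilt 0.16
  turn about tool x (rad) to jaw 4.6: -0.0003  shift after that turn: [-0.0021 -0.0939  0.219 ]
(9567, array([0.5598, 0.005 ]), 0.0356, np.float64(0.131))
```

View pics/w8.png

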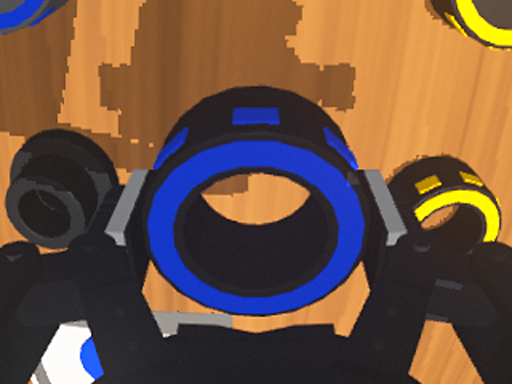

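Ring held; its foot is 22 mm above the TCP. Moving to the blue pad.

```bash
python3 -m crank '[[0.03,0,-0.019,0.044,0],[0.03,0,-0.019,0.044,0],[0.03,0,-0.019,0.044,0],[0.03,0,-0.019,0.044,0],[0.03,0,-0.018,0.043,0]]'; python3 -m crank '[[0.03,0,0,0,0],[0.03,0,0,0,0]]'
python3 - <<'E'
from h import *
st=manip.sense(); s=snapshot("wrist"); save("w9.png",s)
P=wworld(s,st); hsv=cv2.cvtColor(s["image"],cv2.COLOR_BGR2HSV)
z=P[...,2]; m=(s["range_z"]>0)&(z>0)&(z<.014)
B=(hsv[...,0]>105)&(hsv[...,0]<130)&(hsv[...,1]>130)
W=(hsv[...,1]<40)&(hsv[...,2]>150)
q=P[m&B]; print("padB",len(q),q[:,:2].min(0),q[:,:2].max(0))
go("padB",.484,-.223,-.013,4.6)
np.save("w9.npy",s,allow_pickle=True)
E
```

```text
t: 8.4
tcp_pos: [0.481, -0.2237, 0.0699]
tool_rot: [0.479, 0.521, -0.48, 0.518]
force: [1.2, 0.3, -1.4]
finger_gap: 0.744
t: 8.6
tcp_pos: [0.4815, -0.2233, 0.0702]
tool_rot: [0.48, 0.52, -0.481, 0.517]
force: [0.4, 1.4, -1.3]
finger_gap: 0.741
padB 3514 [ 0.44523793 -0.2381528 ] [ 0.52044484 -0.18710242]
padB t 8.65 tcp [ 0.4817 -0.2221  0.0704] shift tool x,y,z [0.0833 0.0024 0.0013] jaw deg 4.5 tilt 0.23
  turn about tool x (rad) to jaw 4.6: -0.0016  shift after that turn: [0.0833 0.0024 0.0013]
```

View pics/w9.png

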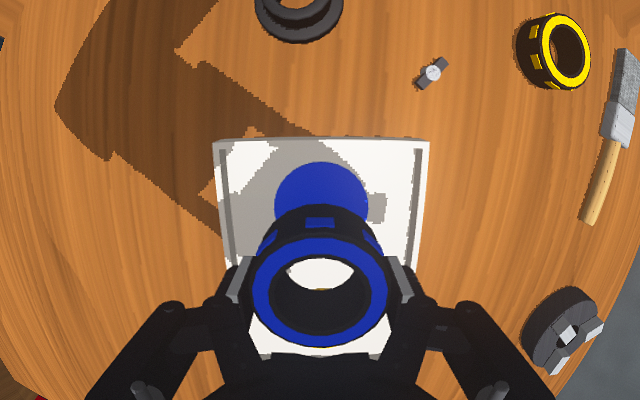

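The wrist view shows the blue pad about 2 mm from where the ring hangs, at pixel (321,200). Correcting and lowering.

```bash
python3 -m crank '[[0.03,0.02,0.002,0.002,0],[0.03,0.03,0,0,0],[0.03,0.02,0,0,0],[0.03,0.011,0,0,0],[0.03,0,0,0,0]]'; python3 -m crank '[[0.03,0.002,0,0,0],[0.03,0,0,0,0]]'
```

```text
t: 9.15
tcp_pos: [0.4843, -0.2224, -0.0108]
tool_rot: [0.479, 0.522, -0.479, 0.519]
force: [0.7, 1.1, -1.7]
finger_gap: 0.739
t: 9.35
tcp_pos: [0.4859, -0.2247, -0.0104]
tool_rot: [0.48, 0.519, -0.479, 0.52]
force: [0.1, 0.3, 0.1]
finger_gap: 0.74
```

```bash
python3 -m crank '[[0.03,0.002,-0.001,0,0],[0.03,0,0,0,0]]';  python3 -m crank '[[0.0854,0,0,0,0],[0.0854,0,0,0,0],[0.0854,0,0,0,0],[0.0854,-0.01,0,0,0],[0.0854,-0.03,0,0,0]]';python3 -m crank '[[0.0854,-0.04,0,0,0],[0.0854,-0.02,0,0,0],[0.0854,0,0,0,0]]'
python3 - <<'E'
from h import *
st=manip.sense(); s=snapshot("wrist"); save("w10.png",s)
P=wworld(s,st); print(circ(P,s["range_z"]>0,(.484,-.224),.038,.05))
s=snapshot("top");P=world(s); print("top",circ(P,s["range_z"]>0,(.484,-.224),.038,.05))
s=snapshot("scene");P=world(s); print("scene",circ(P,s["range_z"]>0,(.484,-.224),.04,.05))
go("yel",.6715,-.0635,.07,4.6)
E
```

```text
t: 9.55
tcp_pos: [0.4843, -0.225, -0.0126]
tool_rot: [0.48, 0.519, -0.48, 0.52]
force: [0.7, 1.1, -2.7]
finger_gap: 0.738
t: 10.05
tcp_pos: [0.4826, -0.2237, 0.0258]
tool_rot: [0.479, 0.521, -0.48, 0.518]
force: [-0.7, -0.1, -0.3]
finger_gap: 0.999
t: 10.35
tcp_pos: [0.4864, -0.2263, 0.0907]
tool_rot: [0.48, 0.517, -0.479, 0.522]
force: [1.0, -0.0, -0.0]
finger_gap: 1.001
(3763, array([ 0.4843, -0.225 ]), 0.0343, np.float64(0.044))
top (44, array([ 0.4967, -0.2029]), 0.0214, np.float64(0.0438))
scene (401, array([ 0.4872, -0.223 ]), 0.034, np.float64(0.0442))
yel t 10.5 tcp [ 0.4838 -0.2245  0.0868] shift tool x,y,z [ 0.0168  0.2    -0.1455] jaw deg 4.6 tilt 0.04
  turn about tool x (rad) to jaw 4.6: -0.0003  shift after that turn: [ 0.0168  0.2001 -0.1454]
```

View pics/w10.png

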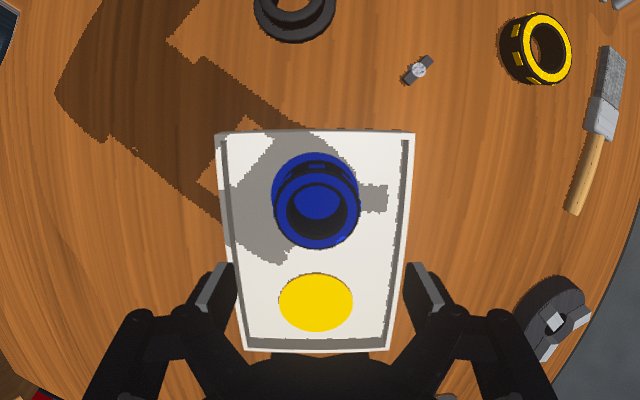

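The blue ring is standing on its pad, within about 2 mm of centre. Moving to the wide yellow ring.

```bash
python3 -m crank '[[0.0854,0,0.038,-0.028,0],[0.0854,0,0.038,-0.028,0],[0.0854,0,0.038,-0.028,0],[0.0854,0,0.038,-0.028,0],[0.0854,0,0.038,-0.026,0]]'; python3 -m crank '[[0.0854,0.015,0.01,-0.008,0],[0.0854,0,0,0,0],[0.0854,0,0,0,0]]'
python3 - <<'E'
from h import *
st=manip.sense(); s=snapshot("wrist"); save("w11.png",s)
P=wworld(s,st); c=circ(P,s["range_z"]>0,(.671,-.063),.031,.042); print(c)
go("yel",.671,-.064,-.024,4.6)
E
```

```text
t: 11.0
tcp_pos: [0.6625, -0.0701, 0.0848]
tool_rot: [0.479, 0.521, -0.48, 0.518]
force: [0.8, -0.7, -0.2]
finger_gap: 1.003
t: 11.3
tcp_pos: [0.6694, -0.0633, 0.0695]
tool_rot: [0.478, 0.521, -0.481, 0.518]
force: [-0.4, -0.7, -0.1]
finger_gap: 1.0
(4021, array([ 0.6715, -0.0639]), 0.034, np.float64(0.036))
yel t 11.35 tcp [ 0.6697 -0.064   0.0704] shift tool x,y,z [0.0944 0.0016 0.0002] jaw deg 4.5 tilt 0.24
  turn about tool x (rad) to jaw 4.6: -0.0012  shift after that turn: [0.0944 0.0016 0.0002]
```

View pics/w11.png

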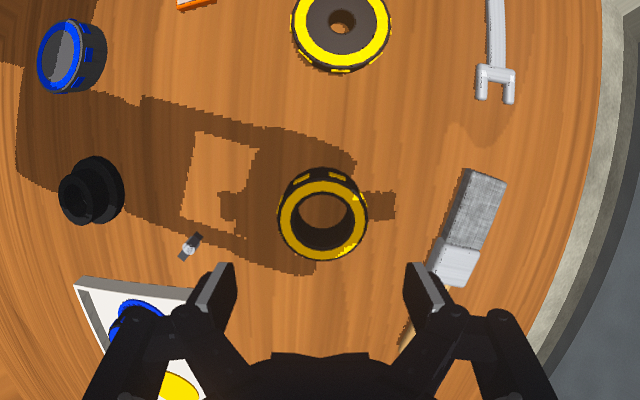

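The wide yellow ring is centred between the fingers at (322,215), and the brush at (460,240) is clear. Descending.

```bash
python3 -m crank '[[0.0854,0.025,0.001,0,0],[0.0854,0.03,0,0,0],[0.0854,0.025,0,0,0],[0.0854,0.014,0,0,0],[0.0854,0,0,0,0]]'; python3 -m crank '[[0.03,0,0,0,0],[0.03,0,0,0,0],[0.03,0,0,0,0],[0.03,0,0,0,0]]' 60;  python3 -m crank '[[0.03,-0.02,0,0,0],[0.03,-0.035,0,0,0],[0.03,-0.035,0,0,0],[0.03,-0.005,0,0,0],[0.03,0,0,0,0]]' 60
python3 - <<'E'
from h import *
go("padY",.4935,-.3395,.075,4.6)
st=manip.sense(); s=snapshot("wrist"); save("w12.png",s)
P=wworld(s,st); z0=st["tcp_pos"][2];print(circ(P,s["range_z"]>0,st["tcp_pos"],z0+.054,z0+.066,.036))
E
```

```text
t: 11.85
tcp_pos: [0.6704, -0.0641, -0.024]
tool_rot: [0.479, 0.521, -0.481, 0.518]
force: [0.1, -0.1, -0.2]
finger_gap: 1.004
t: 12.25
tcp_pos: [0.6745, -0.0639, -0.02]
tool_rot: [0.48, 0.518, -0.479, 0.521]
force: [0.7, -0.6, 5.5]
finger_gap: 0.753
t: 12.75
tcp_pos: [0.6737, -0.0633, 0.0743]
tool_rot: [0.48, 0.519, -0.479, 0.521]
force: [-0.2, 0.1, -2.3]
finger_gap: 0.752
padY t 12.75 tcp [ 0.6737 -0.0633  0.0743] shift tool x,y,z [-0.001  -0.2018  0.2609] jaw deg 4.6 tilt 0.17
  turn about tool x (rad) to jaw 4.6: -0.0002  shift after that turn: [-0.001  -0.2018  0.2609]
(8940, array([ 0.6736, -0.0621]), 0.0357, np.float64(0.1304))
```

View pics/w12.png

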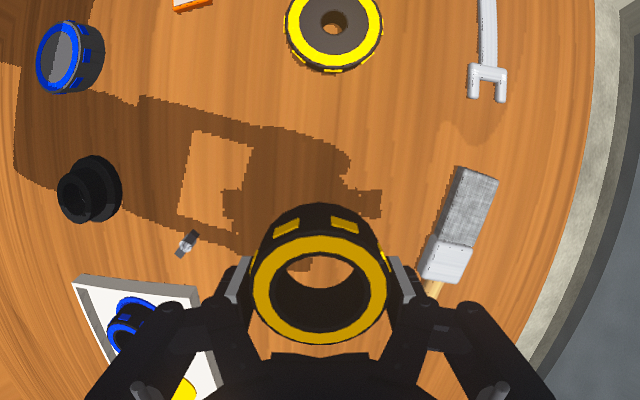

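```bash
python3 -m crank '[[0.03,0,-0.034,0.036,0],[0.03,0,-0.034,0.036,0],[0.03,0,-0.034,0.036,0],[0.03,0,-0.034,0.036,0],[0.03,0,-0.034,0.036,0]]'; python3 -m crank '[[0.03,0,-0.032,0.045,0],[0.03,0,0,0.036,0],[0.03,0,0,0,0],[0.03,0,0,0,0]]'
python3 - <<'E'
from h import *
st=manip.sense(); s=snapshot("wrist"); save("w13.png",s)
P=wworld(s,st); hsv=cv2.cvtColor(s["image"],cv2.COLOR_BGR2HSV)
z=P[...,2]; m=(s["range_z"]>0)&(z>0)&(z<.014)
B=(hsv[...,0]>20)&(hsv[...,0]<34)&(hsv[...,1]>130)
q=P[m&B&(P[...,0]<.6)]; print("padY",len(q),np.percentile(q[:,:2],[.3,99.7],axis=0))
print("ringB",circ(P,s["range_z"]>0,(.484,-.224),.038,.05))
go("padY",.493,-.3395,-.011,4.6)
E
```

```text
t: 13.3
tcp_pos: [0.5151, -0.2563, 0.0707]
tool_rot: [0.479, 0.521, -0.48, 0.518]
force: [0.2, -0.9, -1.2]
finger_gap: 0.754
t: 13.7
tcp_pos: [0.4937, -0.3348, 0.0709]
tool_rot: [0.48, 0.52, -0.48, 0.518]
force: [-0.3, -0.0, -1.1]
finger_gap: 0.755
padY 2994 [[ 0.45494955 -0.34897511]
 [ 0.52908211 -0.30309872]]
ringB (5294, array([ 0.4846, -0.2253]), 0.034, np.float64(0.044))
padY t 13.75 tcp [ 0.4938 -0.3335  0.071 ] shift tool x,y,z [ 0.082  -0.001   0.0062] jaw deg 4.6 tilt 0.28
  turn about tool x (rad) to jaw 4.6: -0.0008  shift after that turn: [ 0.082  -0.001   0.0062]
```

View pics/w13.png

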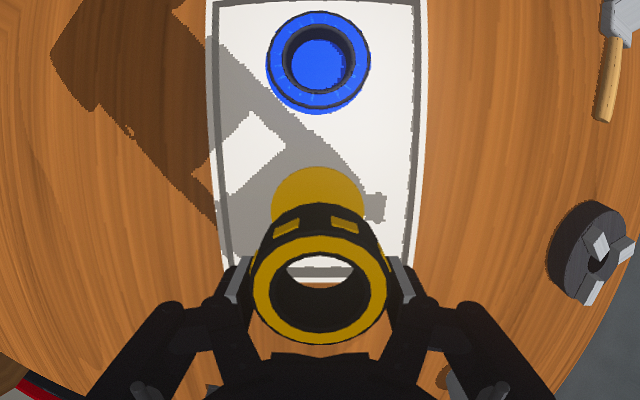

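```bash
python3 -m crank '[[0.03,0.02,-0.001,0.006,0],[0.03,0.03,0,0,0],[0.03,0.02,0,0,0],[0.03,0.01,0,0,0],[0.03,0,0,0,0]]'; python3 -m crank '[[0.03,0.003,0,0,0],[0.03,0,0,0,0]]'
python3 - <<'E'
from h import *
go("padY",.4925,-.340,-.012,4.6)
E
```

```text
t: 14.25
tcp_pos: [0.4936, -0.3384, -0.009]
tool_rot: [0.479, 0.522, -0.479, 0.518]
force: [-0.1, -0.2, -0.5]
finger_gap: 0.75
t: 14.45
tcp_pos: [0.4951, -0.3411, -0.0094]
tool_rot: [0.479, 0.519, -0.479, 0.52]
force: [-0.1, -0.6, -1.2]
finger_gap: 0.753
padY t 14.45 tcp [ 0.4951 -0.3411 -0.0094] shift tool x,y,z [ 0.0026 -0.0026 -0.0013] jaw deg 4.6 tilt 0.07
  turn about tool x (rad) to jaw 4.6: 0.0003  shift after that turn: [ 0.0026 -0.0026 -0.0013]
```

```bash
python3 -m crank '[[0.03,0.003,-0.002,0,0],[0.03,0,0,0,0]]';  python3 -m crank '[[0.0854,0,0,0,0],[0.0854,0,0,0,0],[0.0854,0,0,0,0],[0.0854,-0.01,0,0,0],[0.0854,-0.03,0,0,0]]';python3 -m crank '[[0.07,-0.045,0,0,0],[0.05,-0.045,0,0,0],[0.05,0,0,0,0]]'
python3 - <<'E'
from h import *
st=manip.sense(); s=snapshot("wrist"); save("w14.png",s)
P=wworld(s,st); print(circ(P,s["range_z"]>0,(.4925,-.34),.038,.05));print("B",circ(P,s["range_z"]>0,(.484,-.224),.038,.05))
s=snapshot("scene");P=world(s); print("scene",circ(P,s["range_z"]>0,(.4925,-.34),.04,.05))
go("stick far",.537,.2935,.12,4.6)
E
```

```text
t: 14.65
tcp_pos: [0.4935, -0.3421, -0.012]
tool_rot: [0.48, 0.518, -0.48, 0.521]
force: [1.1, 0.3, 1.7]
finger_gap: 0.751
t: 15.15
tcp_pos: [0.4907, -0.3396, 0.0252]
tool_rot: [0.48, 0.522, -0.48, 0.517]
force: [-0.5, 0.2, 0.3]
finger_gap: 0.997
t: 15.45
tcp_pos: [0.4962, -0.3448, 0.1241]
tool_rot: [0.479, 0.515, -0.48, 0.525]
force: [0.5, -1.0, 0.6]
finger_gap: 0.585
(2933, array([ 0.4937, -0.3421]), 0.0341, np.float64(0.044))
B (3327, array([ 0.4847, -0.2251]), 0.034, np.float64(0.044))
scene (450, array([ 0.4954, -0.3417]), 0.0342, np.float64(0.0444))
stick far t 15.55 tcp [ 0.4932 -0.3419  0.119 ] shift tool x,y,z [-0.0026  0.0945 -0.6298] jaw deg 4.6 tilt 0.21
  turn about tool x (rad) to jaw 4.6: -0.0002  shift after that turn: [-0.0026  0.0946 -0.6298]
```

View pics/w14.png

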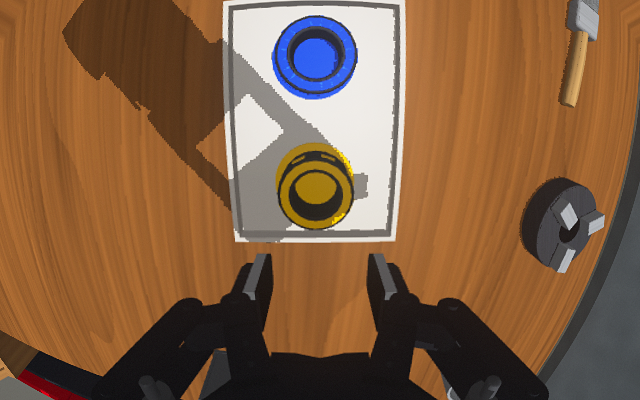

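Both rings stand centrally on their pads, blue at (314,57) and yellow at (316,188). Heading for the rack and the first stick.

```bash
python3 -m crank '[[0.05,0,0.008,-0.048,0],[0.05,0,0.008,-0.048,0],[0.05,0,0.008,-0.048,0],[0.05,0,0.008,-0.048,0],[0.05,0,0.008,-0.048,0]]'; python3 -m crank '[[0.05,0,0.008,-0.048,0],[0.05,0,0.008,-0.048,0],[0.05,0,0.008,-0.048,0],[0.05,0,0.008,-0.048,0],[0.05,0,0.008,-0.048,0]]'; python3 -m crank '[[0.05,0,0.008,-0.048,0],[0.05,0,0.006,-0.04,0],[0.05,0,0,-0.03,0.1],[0.05,0,0,0,0.06],[0.05,0,0,0,0]]'
python3 - <<'E'
from h import *
st=manip.sense(); s=snapshot("wrist"); save("w15.png",s)
go("stick far",.537,.2935,.02,-4.6)
P=wworld(s,st); m=(s["range_z"]>0)&(P[...,2]>.036)&(P[...,2]<.05)
for c in((.537,.2935),(.454,.299)):
    q=P[m&(abs(P[...,0]-c[0])<.03)&(abs(P[...,1]-c[1])<.12)]
    if len(q): print(len(q),cv2.minAreaRect((q[:,:2]*1000).astype(np.float32)),np.median(q[:,2]))
E
```

```text
t: 16.05
tcp_pos: [0.5117, -0.0966, 0.1154]
tool_rot: [0.479, 0.521, -0.48, 0.518]
force: [0.2, 0.2, 1.1]
finger_gap: 0.588
t: 16.55
tcp_pos: [0.5323, 0.1455, 0.1153]
tool_rot: [0.479, 0.521, -0.481, 0.519]
force: [0.6, 0.1, -0.1]
finger_gap: 0.586
t: 17.05
tcp_pos: [0.5367, 0.2631, 0.1151]
tool_rot: [-0.518, -0.481, 0.52, -0.48]
force: [0.2, -0.2, -1.0]
finger_gap: 0.586
stick far t 17.1 tcp [0.537  0.2623 0.1153] shift tool x,y,z [ 0.0953 -0.0021 -0.0312] jaw deg -4.5 tilt 0.21
  turn about tool x (rad) to jaw -4.6: 0.0025  shift after that turn: [ 0.0953 -0.0022 -0.0312]
3850 ((536.093994140625, 292.96746826171875), (189.82400512695312, 13.944971084594727), 85.76719665527344) 0.04182766068558763
3623 ((453.54339599609375, 297.94573974609375), (189.66033935546875, 15.331316947937012), 85.54685974121094) 0.04169919185594248
```

View pics/w15.png

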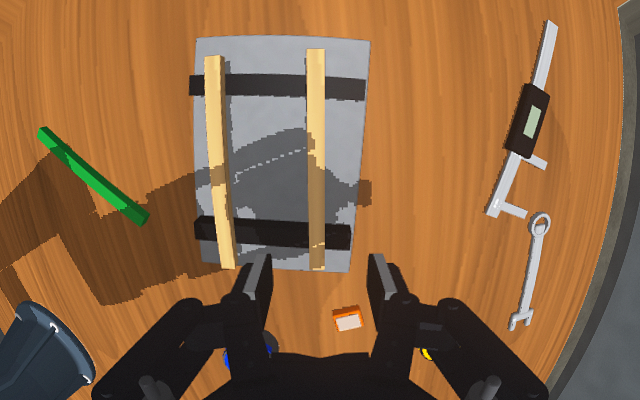

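The wood sticks are at pixels (316,160) and (218,160), and the green one at (92,175) is well away. Descending on the first stick.

```bash
python3 -m crank '[[0.05,0.02,-0.002,-0.03,0.002],[0.05,0.035,0,0,0],[0.05,0.035,0,0,0],[0.05,0.02,0,0,0],[0.05,0,0,0,0]]'
python3 - <<'E'
from h import *
go("stick far",.5362,.293,-.008,-4.4)
s=snapshot("wrist"); save("w16.png",s,(160,150,480,390),2)
E
```

```text
t: 17.6
tcp_pos: [0.5358, 0.2902, 0.0031]
tool_rot: [-0.517, -0.48, 0.523, -0.478]
force: [0.2, 0.7, -0.2]
finger_gap: 0.583
stick far t 17.6 tcp [0.5358 0.2902 0.0031] shift tool x,y,z [ 0.0111  0.0002 -0.0028] jaw deg -4.7 tilt 0.51
  turn about tool x (rad) to jaw -4.4: -0.0058  shift after that turn: [ 0.0111  0.0003 -0.0028]
```

View pics/w16.png

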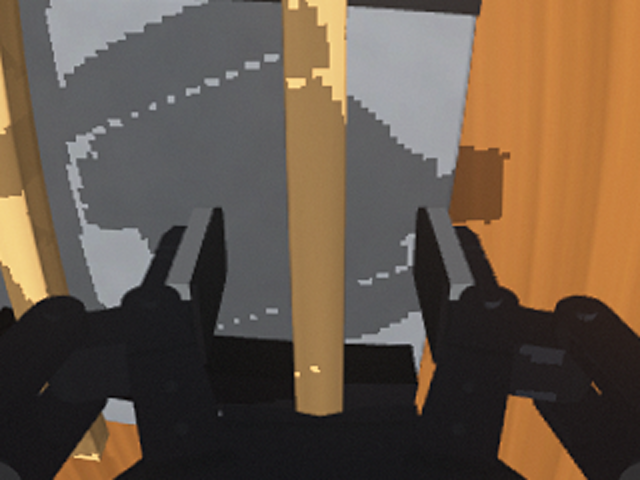

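```bash
python3 -m crank '[[0.05,0.009,0,-0.002,-0.004],[0.05,0,0,0,0],[0.0,0,0,0,0],[0.0,0,0,0,0],[0.0,0,0,0,0]]' 50;python3 -m crank '[[0.0,0,0,0,0],[0.0,0,0,0,0]]'
python3 - <<'E'
from h import *
go("stick far",.5362,.293,-.008,-4.4)
E
```

```text
t: 18.15
tcp_pos: [0.5398, 0.2947, -0.001]
tool_rot: [0.52, 0.48, -0.518, 0.48]
force: [0.2, 0.7, -0.1]
finger_gap: 0.149
t: 18.35
tcp_pos: [0.5397, 0.2947, -0.0011]
tool_rot: [0.52, 0.48, -0.519, 0.48]
force: [-1.7, 0.1, 5.2]
finger_gap: 0.144
stick far t 18.35 tcp [ 0.5397  0.2947 -0.0011] shift tool x,y,z [ 0.0069 -0.0034  0.0019] jaw deg -4.5 tilt 0.1
  turn about tool x (rad) to jaw -4.4: -0.001  shift after that turn: [ 0.0069 -0.0034  0.0019]
```

```bash
python3 -m crank '[[0.0,-0.02,0,0,0],[0.0,-0.03,0,0,0],[0,-0.03,0,0,0],[0,0,0,0,0]]'
python3 - <<'E'
from h import *
st=manip.sense(); s=snapshot("wrist"); save("w17.png",s)
P=wworld(s,st); m=(s["range_z"]>0)&(P[...,2]>.1)&(P[...,2]<.14)
hsv=cv2.cvtColor(s["image"],cv2.COLOR_BGR2HSV)
q=P[m&(hsv[...,1]>60)&(hsv[...,2]>60)&(abs(P[...,0]-.54)<.03)]
print(st["tcp_pos"],len(q),cv2.minAreaRect((q[:,:2]*1000).astype(np.float32)),np.median(q[:,2]),q[:,1].min(),q[:,1].max())
a=q[q[:,1]<.25];b=q[q[:,1]>.34];print(np.median(a,0) if len(a) else 0,np.median(b,0))
go("place+",.5109,-.2812,.08,4.6)
E
```

```text
t: 18.75
tcp_pos: [0.542, 0.2955, 0.0819]
tool_rot: [0.522, 0.479, -0.516, 0.481]
force: [0.2, 0.1, 0.2]
finger_gap: 0.152
[0.54204203 0.29552824 0.08186306] 8500 ((550.0323486328125, 312.9886169433594), (148.4351043701172, 27.316694259643555), 85.88819122314453) 0.1248240636551274 0.23951572450157685 0.38787336546838364
[0.53839474 0.24537742 0.12461025] [0.54755134 0.36447557 0.12491803]
place+ t 18.8 tcp [0.5405 0.2949 0.0799] shift tool x,y,z [-0.0011  0.0153  0.5767] jaw deg -4.5 tilt 0.26
  turn about tool x (rad) to jaw 4.6: -0.1581  shift after that turn: [-0.0011 -0.0757  0.5719]
```

View pics/w17.png

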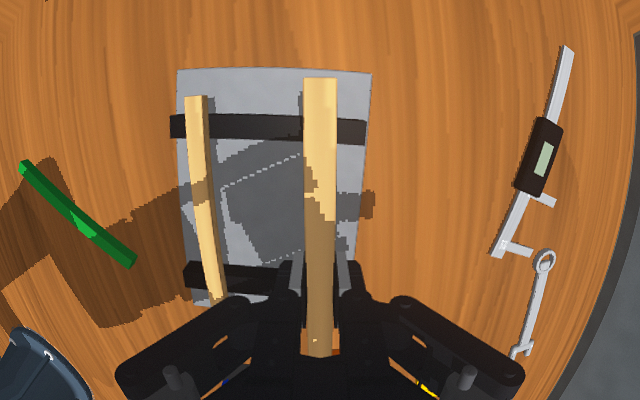

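Stick held level and near its middle. Carrying it to the tray.

```bash
python3 -m crank '[[0,0,0,0,-0.08],[0,0,0,0,-0.078],[0,0,-0.006,0.047,0],[0,0,-0.006,0.047,0],[0,0,-0.006,0.047,0]]'; python3 -m crank '[[0,0,-0.006,0.047,0],[0,0,-0.006,0.047,0],[0,0,-0.006,0.047,0],[0,0,-0.006,0.047,0],[0,0,-0.006,0.047,0]]'; python3 -m crank '[[0,0,-0.006,0.047,0],[0,0,-0.006,0.047,0],[0,0,-0.006,0.047,0],[0,0,-0.006,0.03,0],[0,0,0,0,0]]'
python3 - <<'E'
from h import *
go("place+",.5109,-.2812,.025,4.6)
E
```

```text
t: 19.3
tcp_pos: [0.5308, 0.1513, 0.0764]
tool_rot: [0.478, 0.521, -0.48, 0.519]
force: [0.9, -0.2, -1.1]
finger_gap: 0.149
t: 19.8
tcp_pos: [0.5198, -0.0857, 0.0766]
tool_rot: [0.479, 0.521, -0.48, 0.519]
force: [1.5, -0.1, 0.1]
finger_gap: 0.146
t: 20.3
tcp_pos: [0.5106, -0.2612, 0.0766]
tool_rot: [0.481, 0.518, -0.481, 0.519]
force: [0.9, 0.9, 0.0]
finger_gap: 0.149
place+ t 20.3 tcp [ 0.5106 -0.2612  0.0766] shift tool x,y,z [ 0.0516 -0.0012  0.0199] jaw deg 4.3 tilt 0.07
  turn about tool x (rad) to jaw 4.6: -0.0054  shift after that turn: [ 0.0516 -0.0013  0.0199]
```

```bash
python3 -m crank '[[0,0.02,-0.001,0.018,-0.005],[0,0.02,0,0,0],[0,0,0,0,0]]'
python3 - <<'E'
from h import *
st=manip.sense(); s=snapshot("wrist"); save("w18.png",s); P=wworld(s,st); ok=s["range_z"]>0
z0=st["tcp_pos"][2]; m=ok&(abs(P[...,2]-z0-.043)<.008)&(abs(P[...,0]-.51)<.025)
hsv=cv2.cvtColor(s["image"],cv2.COLOR_BGR2HSV); q=P[m&(hsv[...,0]>8)&(hsv[...,0]<25)&(hsv[...,1]>60)]
print(st["tcp_pos"],len(q),"ymax",np.percentile(q[:,1],99.8))
for y in(-.30,-.28,-.26,-.24,-.22,-.2):
    k=q[abs(q[:,1]-y)<.004]
    if len(k): print(y,k[:,0].min().round(4),k[:,0].max().round(4),np.median(k[:,2]).round(4))
print("B",circ(P,ok,(.4847,-.225),.038,.05)); go("p",.5109,-.2812,.015,4.6)
E
```

```text
t: 20.6
tcp_pos: [0.5087, -0.2721, 0.0345]
tool_rot: [0.478, 0.524, -0.479, 0.518]
force: [-1.6, 0.9, -0.6]
finger_gap: 0.143
[ 0.50865431 -0.27214679  0.03446409] 8441 ymax -0.18051474952252938
-0.3 0.5047 0.5187 0.0772
-0.28 0.5033 0.5165 0.0774
-0.26 0.5011 0.5157 0.0774
-0.24 0.4994 0.5138 0.0775
-0.22 0.498 0.5118 0.0777
-0.2 0.4961 0.5099 0.0778
B (4864, array([ 0.4844, -0.225 ]), 0.034, np.float64(0.044))
p t 20.65 tcp [ 0.5095 -0.2724  0.0358] shift tool x,y,z [0.0207 0.0007 0.0089] jaw deg 4.9 tilt 0.37
  turn about tool x (rad) to jaw 4.6: 0.005  shift after that turn: [0.0207 0.0008 0.0089]
```

View pics/w18.png

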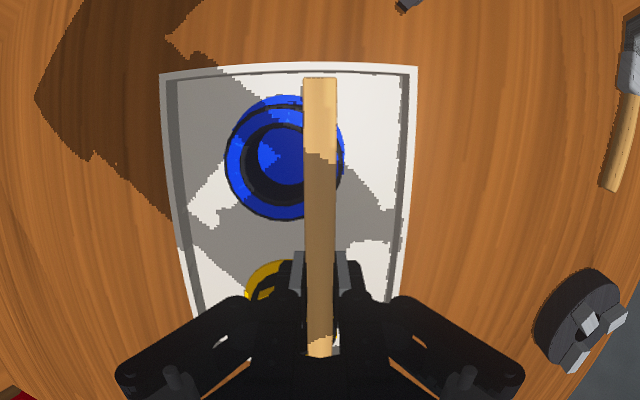

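```bash
python3 -m crank '[[0,0.01,0,0.006,0.003],[0,0.007,0,0,0],[0,0,0,0,0],[0,0.002,0,0,0],[0,0,0,0,0]]'
python3 - <<'E'
from h import *
st=manip.sense(); s=snapshot("wrist"); P=wworld(s,st); ok=s["range_z"]>0
z0=st["tcp_pos"][2]; m=ok&(abs(P[...,2]-z0-.043)<.008)&(abs(P[...,0]-.51)<.025)
hsv=cv2.cvtColor(s["image"],cv2.COLOR_BGR2HSV); q=P[m&(hsv[...,0]>8)&(hsv[...,0]<25)&(hsv[...,1]>60)]
print(st["tcp_pos"],st["force"],len(q),"ymax",np.percentile(q[:,1],99.8))
for y in(-.28,-.24,-.2):
    k=q[abs(q[:,1]-y)<.004]
    if len(k): print(y,k[:,0].min().round(4),k[:,0].max().round(4),np.median(k[:,2]).round(4))
go("p",.5109,-.2812,.015,4.6)
E
```

```text
t: 21.15
tcp_pos: [0.512, -0.2805, 0.0191]
tool_rot: [0.479, 0.52, -0.479, 0.52]
force: [-0.2, -0.2, 0.1]
finger_gap: 0.147
[ 0.51202945 -0.28049245  0.01905657] [-0.21472786 -0.24332029  0.08978947] 8471 ymax -0.1885836168198052
-0.28 0.4919 0.5187 0.062
-0.24 0.502 0.5162 0.0619
-0.2 0.4987 0.5128 0.0618
p t 21.2 tcp [ 0.5121 -0.2805  0.0191] shift tool x,y,z [ 0.0041 -0.0012  0.0006] jaw deg 4.7 tilt 0.02
  turn about tool x (rad) to jaw 4.6: 0.0019  shift after that turn: [ 0.0041 -0.0012  0.0006]
```

```bash
python3 -m crank '[[0,0.003,-0.001,0,0],[0,0,0,0,0],[0,0.001,0,0,0],[0,0,0,0,0]]'; python3 -m crank '[[0.0,0.001,0,0,0],[0,0,0,0,0]]'
```

```text
t: 21.6
tcp_pos: [0.511, -0.2808, 0.0149]
tool_rot: [0.479, 0.52, -0.479, 0.52]
force: [-0.3, 0.4, 0.0]
finger_gap: 0.149
t: 21.8
tcp_pos: [0.511, -0.2807, 0.0149]
tool_rot: [0.479, 0.52, -0.479, 0.52]
force: [-0.6, 0.6, 6.0]
finger_gap: 0.148
```

Contact at 6 N. I'll release with a small opening and lift.

```bash
python3 -m crank '[[0.026,0,0,0,0],[0.026,0,0,0,0],[0.026,0,0,0,0],[0.026,-0.01,0,0,0],[0.026,-0.03,0,0,0]]'; python3 -m crank '[[0.05,-0.045,0,0,0],[0.05,-0.03,0,0,0],[0.05,0,0,0,0]]'
python3 - <<'E'
from h import *
s=snapshot("scene"); save("s2.png",s,(130,200,330,340),3)
P=world(s); ok=s["range_z"]>0
q=P[ok&(P[...,2]>.053)&(P[...,2]<.063)&(P[...,1]<-.15)&(P[...,1]>-.42)&(P[...,0]>.44)&(P[...,0]<.56)]
print(len(q),cv2.minAreaRect((q[:,:2]*1000).astype(np.float32)),np.median(q[:,2]))
go("stick near",.4536,.2985,.12,-4.5)
E
```

```text
t: 22.3
tcp_pos: [0.5091, -0.2792, 0.0522]
tool_rot: [0.479, 0.522, -0.479, 0.518]
force: [-0.5, -0.7, 0.4]
finger_gap: 0.302
t: 22.6
tcp_pos: [0.514, -0.283, 0.1343]
tool_rot: [0.479, 0.516, -0.479, 0.524]
force: [0.1, -0.3, 0.9]
finger_gap: 0.585
612 ((513.7373657226562, -281.0692443847656), (17.644628524780273, 189.68130493164062), 4.9212260246276855) 0.05789836654464875
stick near t 22.65 tcp [ 0.5125 -0.2819  0.1319] shift tool x,y,z [ 0.0093 -0.0111 -0.5833] jaw deg 4.7 tilt 0.35
  turn about tool x (rad) to jaw -4.5: 0.1607  shift after that turn: [ 0.0093 -0.1043 -0.574 ]
```

View pics/s2.png

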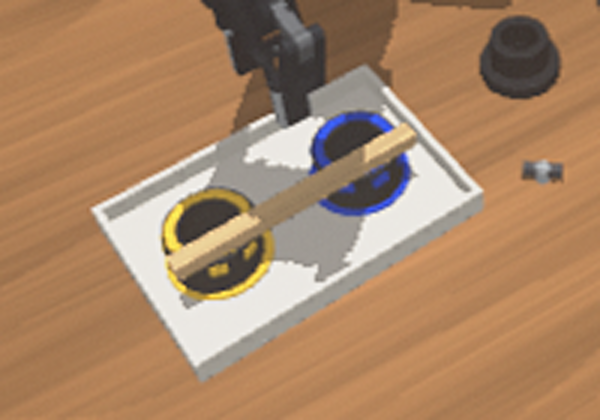

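The first stick lies level across both rings. Going for the second stick.

```bash
python3 -m crank '[[0.05,0,-0.001,-0.048,0],[0.05,0,-0.001,-0.048,0],[0.05,0,-0.001,-0.048,0],[0.05,0,-0.001,-0.048,0],[0.05,0,-0.001,-0.048,0]]'; python3 -m crank '[[0.05,0,-0.001,-0.048,0],[0.05,0,-0.001,-0.048,0],[0.05,0,-0.001,-0.048,0],[0.05,0,-0.001,-0.048,0],[0.05,0,-0.001,-0.048,0]]'; python3 -m crank '[[0.05,0,-0.001,-0.048,0],[0.05,0,0,-0.04,0],[0.05,0,0,0,0.1],[0.05,0,0,0,0.06],[0.05,0,0,0,0]]'
python3 - <<'E'
from h import *
st=manip.sense(); s=snapshot("wrist"); save("w19.png",s)
P=wworld(s,st); m=(s["range_z"]>0)&(P[...,2]>.036)&(P[...,2]<.05)
c=(.4536,.298)
q=P[m&(abs(P[...,0]-c[0])<.03)&(abs(P[...,1]-c[1])<.12)]
r=cv2.minAreaRect((q[:,:2]*1000).astype(np.float32)); print(len(q),r,np.median(q[:,2]))
go("stick near",r[0][0]/1000,r[0][1]/1000,-.007,-4.5)
E
```

```text
t: 23.15
tcp_pos: [0.4847, -0.0399, 0.1278]
tool_rot: [0.479, 0.521, -0.48, 0.519]
force: [1.0, -0.1, 0.8]
finger_gap: 0.583
t: 23.65
tcp_pos: [0.46, 0.1985, 0.1277]
tool_rot: [0.478, 0.521, -0.48, 0.519]
force: [1.5, 0.1, -0.7]
finger_gap: 0.585
t: 24.15
tcp_pos: [0.4521, 0.2846, 0.1276]
tool_rot: [-0.518, -0.481, 0.52, -0.48]
force: [-0.8, -0.2, -0.5]
finger_gap: 0.586
3266 ((453.5556640625, 298.5760803222656), (189.8120880126953, 14.628655433654785), 84.94465637207031) 0.041820863806993874
stick near t 24.2 tcp [0.4523 0.2843 0.1278] shift tool x,y,z [ 0.1347  0.0005 -0.0145] jaw deg -4.4 tilt 0.16
  turn about tool x (rad) to jaw -4.5: 0.0022  shift after that turn: [ 0.1347  0.0004 -0.0145]
```

View pics/w19.png

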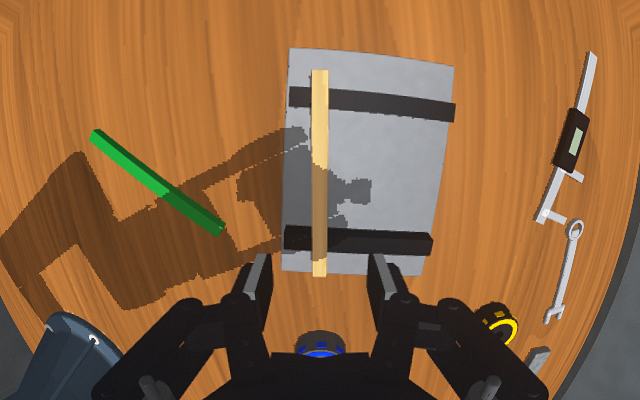

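```bash
python3 -m crank '[[0.05,0.025,0,-0.013,0],[0.05,0.035,0,0,0],[0.05,0.035,0,0,0],[0.05,0.025,0,0,0],[0.05,0.009,0,0,0]]'; python3 -m crank '[[0.05,0,0,0,0],[0.0,0,0,0,0],[0.0,0,0,0,0],[0.0,0,0,0,0],[0.0,0,0,0,0]]' 50;python3 -m crank '[[0.0,0,0,0,0],[0.0,-0.02,0,0,0],[0.0,-0.03,0,0,0],[0,-0.03,0,0,0],[0,0,0,0,0]]'
python3 - <<'E'
from h import *
st=manip.sense(); s=snapshot("wrist"); save("w20.png",s)
P=wworld(s,st); m=(s["range_z"]>0)&(P[...,2]>.1)&(P[...,2]<.14)
q=P[m&(abs(P[...,0]-.455)<.03)&(P[...,1]>.33)]
print(st["tcp_pos"],len(q),np.median(q[:,2]),q[:,1].max(),np.median(q,0))
go("place-",.4661,-.2848,.08,4.6)
E
```

```text
t: 24.7
tcp_pos: [0.4525, 0.296, -0.0029]
tool_rot: [-0.517, -0.481, 0.521, -0.479]
force: [-0.1, 0.4, 0.6]
finger_gap: 0.587
t: 25.2
tcp_pos: [0.4557, 0.2979, 0.0015]
tool_rot: [0.52, 0.48, -0.518, 0.481]
force: [0.4, -0.5, 7.4]
finger_gap: 0.147
t: 25.7
tcp_pos: [0.4573, 0.2988, 0.0839]
tool_rot: [0.522, 0.479, -0.516, 0.481]
force: [1.1, 0.1, 0.3]
finger_gap: 0.145
[0.45729739 0.29875614 0.08392674] 4820 0.12442400392341355 0.393989663905954 [0.46247359 0.36344255 0.124424  ]
place- t 25.75 tcp [0.456  0.2982 0.0822] shift tool x,y,z [0.0011 0.0553 0.5804] jaw deg -4.5 tilt 0.31
  turn about tool x (rad) to jaw 4.6: -0.158  shift after that turn: [ 0.0011 -0.0367  0.5819]
```

View pics/w20.png

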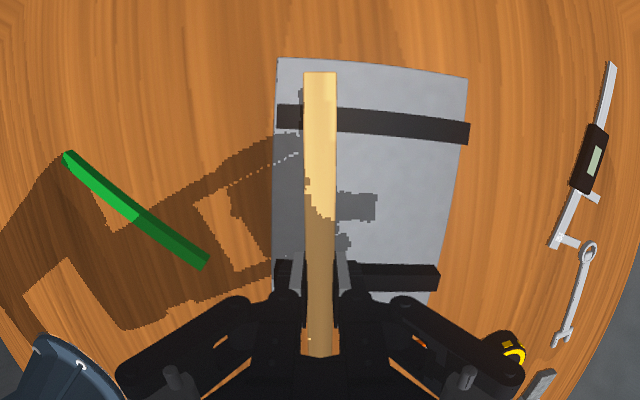

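```bash
python3 -m crank '[[0,0,0,0,-0.08],[0,0,0,0,-0.078],[0,0,-0.003,0.047,0],[0,0,-0.003,0.047,0],[0,0,-0.003,0.047,0]]'; python3 -m crank '[[0,0,-0.003,0.047,0],[0,0,-0.003,0.047,0],[0,0,-0.003,0.047,0],[0,0,-0.003,0.047,0],[0,0,-0.003,0.047,0]]'; python3 -m crank '[[0,0,-0.003,0.047,0],[0,0,-0.003,0.047,0],[0,0,-0.003,0.047,0],[0,0,0,0.04,0],[0,0,0,0,0]]'
python3 - <<'E'
from h import *
go("place-",.467,-.2856,.035,4.6)
E
```

```text
t: 26.25
tcp_pos: [0.4557, 0.1551, 0.079]
tool_rot: [0.479, 0.52, -0.48, 0.52]
force: [0.8, 0.0, 0.3]
finger_gap: 0.148
t: 26.75
tcp_pos: [0.4595, -0.0808, 0.0791]
tool_rot: [0.479, 0.52, -0.48, 0.519]
force: [1.7, 0.7, -0.8]
finger_gap: 0.142
t: 27.25
tcp_pos: [0.4675, -0.2668, 0.0794]
tool_rot: [0.481, 0.516, -0.481, 0.52]
force: [0.0, 0.5, 0.2]
finger_gap: 0.143
place- t 27.25 tcp [ 0.4675 -0.2668  0.0794] shift tool x,y,z [ 0.0444 -0.0021  0.0185] jaw deg 4.3 tilt 0.31
  turn about tool x (rad) to jaw 4.6: -0.0057  shift after that turn: [ 0.0444 -0.0022  0.0185]
```

```bash
python3 -m crank '[[0,0.02,-0.001,0.018,-0.005],[0,0.02,0,0,0],[0,0,0,0,0],[0,0,0,0,0]]'
python3 - <<'E'
from h import *
st=manip.sense(); s=snapshot("wrist"); save("w21.png",s); P=wworld(s,st); ok=s["range_z"]>0
z0=st["tcp_pos"][2]; hsv=cv2.cvtColor(s["image"],cv2.COLOR_BGR2HSV); w=ok&(hsv[...,0]>8)&(hsv[...,0]<25)&(hsv[...,1]>60)
for nm,m in(("held",(abs(P[...,2]-z0-.041)<.006)&(abs(P[...,0]-.467)<.025)),("laid",(abs(P[...,2]-.058)<.006)&(abs(P[...,0]-.511)<.016))):
  q=P[w&m]; print(nm,len(q),"ymax",np.percentile(q[:,1],99.8) if len(q) else 0)
  for y in(-.28,-.26,-.24,-.22,-.2):
    k=q[abs(q[:,1]-y)<.004]
    if len(k): print(y,k[:,0].min().round(4),k[:,0].max().round(4),np.median(k[:,2]).round(4))
go("p",.467,-.2856,.0175,4.6)
E
```

```text
t: 27.65
tcp_pos: [0.4656, -0.2768, 0.0392]
tool_rot: [0.478, 0.522, -0.478, 0.52]
force: [-0.7, -0.9, -0.5]
finger_gap: 0.149
held 8486 ymax -0.18205595461116658
-0.28 0.4598 0.4729 0.0795
-0.26 0.4575 0.4712 0.0795
-0.24 0.4557 0.4702 0.0796
-0.22 0.4538 0.4679 0.0796
-0.2 0.4523 0.4663 0.0796
laid 5327 ymax -0.1885836835133197
-0.28 0.5037 0.518 0.0577
-0.26 0.5022 0.5165 0.0578
-0.24 0.5004 0.5149 0.0578
-0.22 0.4986 0.5131 0.0577
-0.2 0.497 0.5124 0.0578
p t 27.7 tcp [ 0.4662 -0.2773  0.0398] shift tool x,y,z [0.0223 0.0001 0.0083] jaw deg 4.9 tilt 0.08
  turn about tool x (rad) to jaw 4.6: 0.0055  shift after that turn: [0.0223 0.0001 0.0083]
```

View pics/w21.png

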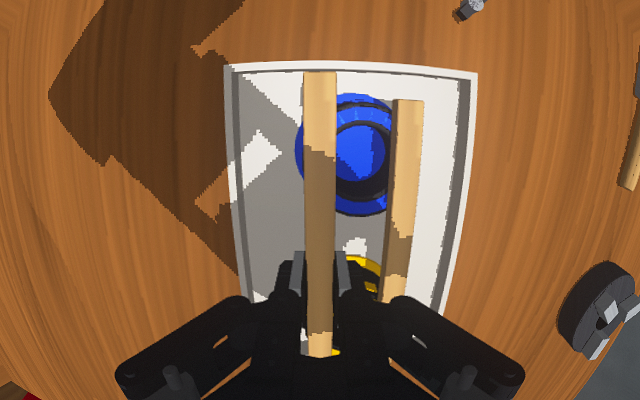

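```bash
python3 -m crank '[[0,0.01,0,0.007,0.004],[0,0.007,0,0,0],[0,0,0,0,0],[0,0.003,0,0,0],[0,0,0,0,0]]';python3 -m crank '[[0,0.002,0,0,0],[0,0,0,0,0]]'
```

```text
t: 28.2
tcp_pos: [0.467, -0.2852, 0.0197]
tool_rot: [0.479, 0.52, -0.479, 0.52]
force: [0.1, 0.2, -0.2]
finger_gap: 0.146
t: 28.4
tcp_pos: [0.4671, -0.2853, 0.0178]
tool_rot: [0.479, 0.52, -0.479, 0.52]
force: [0.9, 0.6, 0.0]
finger_gap: 0.146
```

```bash
python3 -m crank '[[0,0.001,0,0,0],[0,0,0,0,0]]'; python3 -m crank '[[0.026,0,0,0,0],[0.026,0,0,0,0],[0.026,0,0,0,0],[0.026,-0.01,0,0,0],[0.026,-0.03,0,0,0]]'; python3 -m crank '[[0.05,-0.045,0,0,0],[0.065,-0.03,0,0,0],[0.065,0,0,0,0]]'
python3 - <<'E'
from h import *
s=snapshot("scene"); save("s3.png",s,(130,200,330,340),3)
st=manip.sense(); s=snapshot("wrist"); P=wworld(s,st); ok=s["range_z"]>0
hsv=cv2.cvtColor(s["image"],cv2.COLOR_BGR2HSV); w=ok&(hsv[...,0]>8)&(hsv[...,0]<25)&(hsv[...,1]>60)
for nm,x in(("far",.5105),("near",.4667)):
  q=P[w&(abs(P[...,2]-.058)<.006)&(abs(P[...,0]-x)<.02)&(abs(P[...,1]+.283)<.12)]; print(nm,cv2.minAreaRect((q[:,:2]*1000).astype(np.float32)),np.median(q[:,2]))
go("fl",.4543,-.0645,.1,4.6)
E
```

```text
t: 28.6
tcp_pos: [0.4672, -0.2854, 0.0175]
tool_rot: [0.479, 0.52, -0.479, 0.52]
force: [-0.1, 0.3, 4.1]
finger_gap: 0.145
t: 29.1
tcp_pos: [0.4655, -0.2839, 0.0555]
tool_rot: [0.479, 0.522, -0.479, 0.518]
force: [-0.5, 0.3, 0.2]
finger_gap: 0.306
t: 29.4
tcp_pos: [0.4699, -0.2877, 0.137]
tool_rot: [0.479, 0.516, -0.479, 0.524]
force: [0.0, -1.3, 0.4]
finger_gap: 0.76
far ((511.3534851074219, -283.3459167480469), (14.676630020141602, 190.5859832763672), 4.695485591888428) 0.05777314488440598
near ((467.4090270996094, -285.49871826171875), (14.056022644042969, 188.86544799804688), 4.624279022216797) 0.057837672681400054
fl t 29.5 tcp [ 0.4674 -0.2856  0.133 ] shift tool x,y,z [ 0.0327  0.0048 -0.2215] jaw deg 4.6 tilt 0.12
  turn about tool x (rad) to jaw 4.6: 0.0008  shift after that turn: [ 0.0327  0.0047 -0.2215]
```

View pics/s3.png

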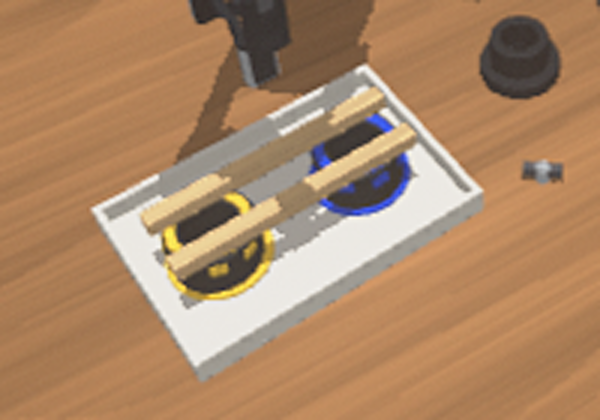

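Both sticks lie level across the rings, about 44 mm apart. Now the flanged ring.

```bash
python3 -m crank '[[0.068,0,0.001,-0.044,0],[0.068,0,0.001,-0.044,0],[0.068,0,0.001,-0.044,0],[0.068,0.005,0.001,-0.044,0],[0.068,0.01,0,-0.04,0]]'; python3 -m crank '[[0.068,0.01,0,0,0],[0.068,0,0,0,0]]'
python3 - <<'E'
from h import *
st=manip.sense(); s=snapshot("wrist"); save("w22.png",s); P=wworld(s,st); ok=s["range_z"]>0
c=circ(P,ok,(.4543,-.0645),.036,.046); print(c)
go("fl",c[1][0],c[1][1],-.014,4.6)
E
```

```text
t: 30.0
tcp_pos: [0.4525, -0.0677, 0.116]
tool_rot: [0.479, 0.52, -0.48, 0.519]
force: [1.1, -1.1, 0.2]
finger_gap: 0.799
t: 30.2
tcp_pos: [0.4519, -0.0684, 0.105]
tool_rot: [0.478, 0.522, -0.479, 0.519]
force: [-0.2, -0.6, -0.2]
finger_gap: 0.792
(1618, array([ 0.4539, -0.0645]), 0.0243, np.float64(0.0396))
fl t 30.25 tcp [ 0.453  -0.0697  0.1057] shift tool x,y,z [ 0.1197  0.0016 -0.005 ] jaw deg 4.7 tilt 0.16
  turn about tool x (rad) to jaw 4.6: 0.0014  shift after that turn: [ 0.1197  0.0016 -0.005 ]
```

View pics/w22.png

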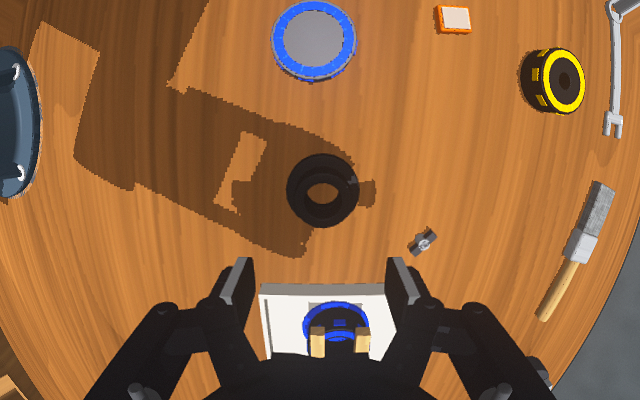

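The flanged ring is at (322,190), clear of its neighbours. Descending onto its neck.

```bash
python3 -m crank '[[0.068,0.02,0.001,-0.005,0],[0.068,0.035,0,0,0],[0.068,0.035,0,0,0],[0.068,0.02,0,0,0],[0.068,0.005,0,0,0]]'; python3 -m crank '[[0.068,0,0,0,0]]'
python3 - <<'E'
from h import *
go("fl",.4539,-.0645,-.014,4.6)
s=snapshot("wrist"); save("w23.png",s,(160,150,480,390),2)
E
```

```text
t: 30.75
tcp_pos: [0.4537, -0.066, -0.0102]
tool_rot: [0.48, 0.52, -0.48, 0.518]
force: [-0.4, -0.5, 1.1]
finger_gap: 0.8
t: 30.85
tcp_pos: [0.4544, -0.0659, -0.0087]
tool_rot: [0.48, 0.52, -0.48, 0.519]
force: [-0.2, 0.2, 0.1]
finger_gap: 0.799
fl t 30.85 tcp [ 0.4544 -0.0659 -0.0087] shift tool x,y,z [ 0.0053 -0.0004 -0.0014] jaw deg 4.5 tilt 0.06
  turn about tool x (rad) to jaw 4.6: -0.0012  shift after that turn: [ 0.0053 -0.0004 -0.0014]
```

View pics/w23.png

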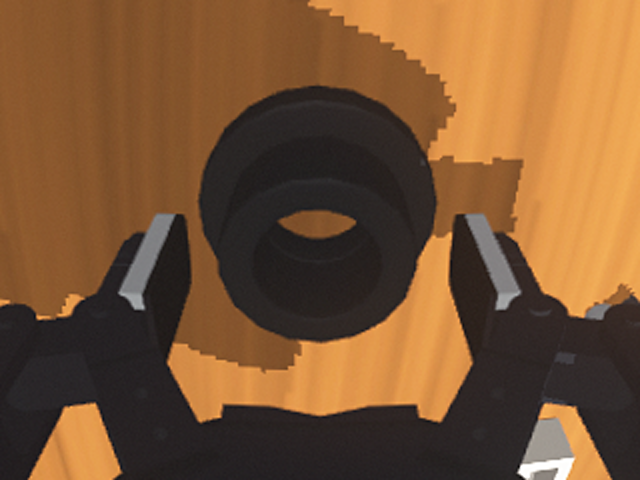

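```bash
python3 -m crank '[[0.068,0.004,0,-0.001,0],[0.02,0,0,0,0],[0.02,0,0,0,0],[0.02,0,0,0,0],[0.02,0,0,0,0]]' 60; python3 -m crank '[[0.02,-0.02,0,0,0],[0.02,-0.04,0,0,0],[0.02,-0.045,0,0,0],[0.02,0,0,0,0]]'
python3 - <<'E'
from h import *
st=manip.sense(); s=snapshot("wrist"); save("w24.png",s); P=wworld(s,st); ok=s["range_z"]>0
z0=st["tcp_pos"][2]; print(st["tcp_pos"],circ(P,ok,st["tcp_pos"],z0+.046,z0+.06,.026))
go("mid",.489,-.284,.14,4.6)
E
```

```text
t: 31.4
tcp_pos: [0.4546, -0.0639, -0.0108]
tool_rot: [0.479, 0.519, -0.479, 0.521]
force: [-1.5, -0.3, 5.8]
finger_gap: 0.544
t: 31.8
tcp_pos: [0.4578, -0.0648, 0.0979]
tool_rot: [0.481, 0.516, -0.478, 0.524]
force: [-0.1, 0.2, -1.2]
finger_gap: 0.544
[ 0.45781237 -0.06483651  0.09793587] (4927, array([ 0.4578, -0.0648]), 0.0261, np.float64(0.1483))
mid t 31.85 tcp [ 0.4563 -0.0644  0.0959] shift tool x,y,z [-0.0432  0.015   0.2217] jaw deg 4.7 tilt 0.45
  turn about tool x (rad) to jaw 4.6: 0.0012  shift after that turn: [-0.0432  0.0153  0.2217]
```

View pics/w24.png

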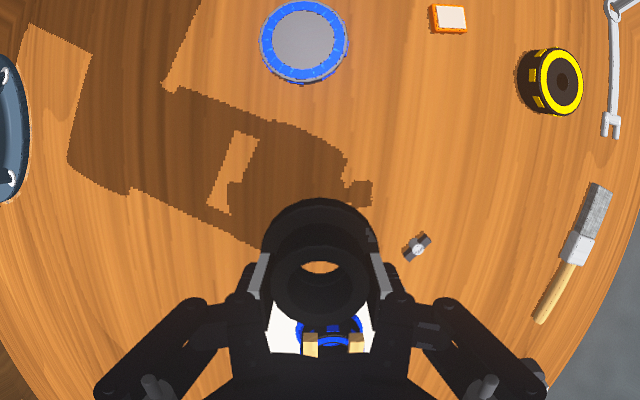

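Held. Moving over the middle of the tray.

```bash
python3 -m crank '[[0.02,0,0.003,0.045,0],[0.02,0,0.003,0.045,0],[0.02,0,0.003,0.045,0],[0.02,0,0.003,0.045,0],[0.02,0,0.003,0.042,0]]'; python3 -m crank '[[0.02,0,0,0,0],[0.02,0,0,0,0]]'
python3 - <<'E'
from h import *
st=manip.sense(); s=snapshot("wrist"); save("w25.png",s); P=wworld(s,st); ok=s["range_z"]>0
z0=st["tcp_pos"][2]; q=P[ok&(abs(P[...,2]-z0-.0505)<.004)&(np.hypot(P[...,0]-st["tcp_pos"][0],P[...,1]-st["tcp_pos"][1])<.035)]
print(st["tcp_pos"],q[:,:2].min(0),q[:,:2].max(0),np.median(q[:,2]))
go("mid",.489,-.284,.05,4.6)
E
```

```text
t: 32.35
tcp_pos: [0.4862, -0.285, 0.0913]
tool_rot: [0.479, 0.521, -0.479, 0.519]
force: [1.5, -0.9, -1.0]
finger_gap: 0.543
t: 32.55
tcp_pos: [0.4859, -0.2838, 0.0913]
tool_rot: [0.48, 0.521, -0.48, 0.518]
force: [0.2, -0.2, -1.4]
finger_gap: 0.547
[ 0.48589467 -0.28380194  0.09125428] [ 0.45098917 -0.30841105] [ 0.51989144 -0.2600556 ] 0.14164793377222828
mid t 32.6 tcp [ 0.4855 -0.2824  0.0913] shift tool x,y,z [0.0413 0.0035 0.002 ] jaw deg 4.6 tilt 0.27
  turn about tool x (rad) to jaw 4.6: 0.0  shift after that turn: [0.0413 0.0035 0.002 ]
```

View pics/w25.png

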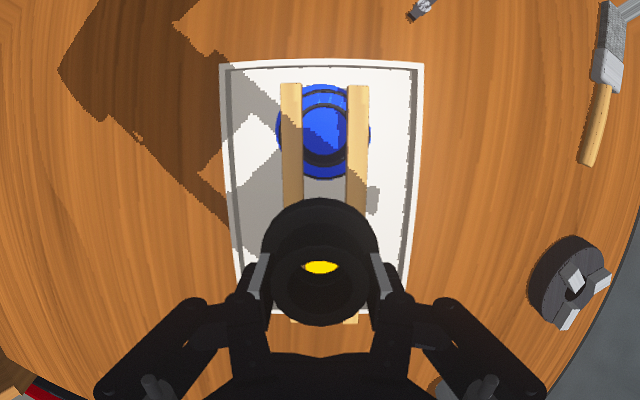

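```bash
python3 -m crank '[[0.02,0.015,0.002,0,0],[0.02,0.015,0,0,0],[0.02,0.007,0,0,0],[0.02,0,0,0,0],[0.02,0,0,0,0]]'; python3 -m crank '[[0.02,0.002,0,0,0],[0.02,0,0,0,0]]'
```

```text
t: 33.1
tcp_pos: [0.489, -0.2827, 0.0559]
tool_rot: [0.479, 0.52, -0.479, 0.52]
force: [0.3, -0.8, -0.9]
finger_gap: 0.546
t: 33.3
tcp_pos: [0.4893, -0.2837, 0.0543]
tool_rot: [0.479, 0.52, -0.479, 0.52]
force: [-1.1, -0.0, -1.1]
finger_gap: 0.547
```

```bash
python3 -m crank '[[0.02,0.002,0,0,0],[0.02,0,0,0,0],[0.02,0,0,0,0]]'
```

```text
t: 33.6
tcp_pos: [0.489, -0.2837, 0.052]
tool_rot: [0.479, 0.52, -0.479, 0.52]
force: [0.6, 0.6, -1.5]
finger_gap: 0.545
```

```bash
python3 -m crank '[[0.02,0.003,0,0,0],[0.02,0,0,0,0],[0.02,0.001,0,0,0],[0.02,0,0,0,0]]'
```

```text
t: 34.0
tcp_pos: [0.489, -0.2836, 0.0477]
tool_rot: [0.479, 0.52, -0.479, 0.52]
force: [-0.4, 0.7, -0.3]
finger_gap: 0.549
```

```bash
python3 -m crank '[[0.02,0.001,0,0,0],[0.02,0,0,0,0],[0.02,0,0,0,0]]'
```

```text
t: 34.3
tcp_pos: [0.4892, -0.2837, 0.0473]
tool_rot: [0.479, 0.52, -0.479, 0.52]
force: [-1.6, 0.0, 2.8]
finger_gap: 0.546
```

Contact at 2.8 N with the foot at 58 mm. Releasing and retreating.

```bash
python3 -m crank '[[0.07,0,0,0,0],[0.07,0,0,0,0],[0.07,0,0,0,0],[0.07,-0.005,0,0,0],[0.07,-0.02,0,0,0]]'; python3 -m crank '[[0.07,-0.04,0,0,0],[0.07,-0.04,0,0,0],[0.07,-0.02,0,0,0],[0.07,0,0,0,0]]'; python3 -m crank '[[0.07,0,0,-0.03,0],[0.07,0,0,-0.045,0],[0.07,0,0,-0.045,0],[0.07,0,0,-0.045,0],[0.07,0,0,0,0]]';python3 -m crank '[[0.07,0,0,0,0],[0.07,0,0,0,0],[0.07,0,0,0,0]]'
python3 - <<'E'
from h import *
s=snapshot("scene"); save("s4.png",s,(130,170,430,340),2.5)
P=world(s); ok=s["range_z"]>0
print("scene fl",circ(P,ok,(.489,-.284),.094,.104,.035))
for n,c in(("blank",(.437,.064)),("narrow",(.673,.075))): print(n,circ(P,ok,c,.034,.042))
st=manip.sense(); s=snapshot("wrist"); save("w26.png",s)
s=snapshot("top"); save("t4.png",s,(160,100,480,240),2.4); P=world(s); ok=s["range_z"]>0
print("top fl",circ(P,ok,(.489,-.284),.094,.104,.035))
hsv=cv2.cvtColor(s["image"],cv2.COLOR_BGR2HSV); w=ok&(hsv[...,0]>8)&(hsv[...,0]<25)&(hsv[...,1]>60)
for nm,x in(("far",.5105),("near",.4667)):
  q=P[w&(abs(P[...,2]-.058)<.007)&(abs(P[...,0]-x)<.02)&(abs(P[...,1]+.283)<.12)]
  if len(q): print(nm,cv2.minAreaRect((q[:,:2]*1000).astype(np.float32)),np.median(q[:,2]))
for n,c in(("blank",(.437,.064)),("narrow",(.673,.075))): print(n,circ(P,ok,c,.034,.042))
print(st["tcp_pos"],st["t"])
E
```

```text
t: 34.8
tcp_pos: [0.4878, -0.2826, 0.0706]
tool_rot: [0.479, 0.521, -0.479, 0.518]
force: [-0.6, 0.3, 0.3]
finger_gap: 0.818
t: 35.2
tcp_pos: [0.4911, -0.2853, 0.1758]
tool_rot: [0.479, 0.517, -0.479, 0.523]
force: [1.1, -0.2, 1.0]
finger_gap: 0.821
t: 35.7
tcp_pos: [0.4721, -0.1132, 0.1704]
tool_rot: [0.478, 0.524, -0.478, 0.518]
force: [-0.4, -0.1, -0.2]
finger_gap: 0.819
t: 36.0
tcp_pos: [0.4761, -0.1205, 0.1717]
tool_rot: [0.48, 0.519, -0.48, 0.52]
force: [0.9, -0.5, 0.1]
finger_gap: 0.818
scene fl (237, array([ 0.491 , -0.2834]), 0.0251, np.float64(0.0978))
blank (368, array([0.437 , 0.0644]), 0.0347, np.float64(0.0368))
narrow (486, array([0.6742, 0.0756]), 0.0335, np.float64(0.0368))
top fl (80, array([ 0.4883, -0.2833]), 0.0236, np.float64(0.0984))
far ((514.7084350585938, -333.7652893066406), (21.073993682861328, 82.53363800048828), 12.324169158935547) 0.058350556683206656
near ((466.8748779296875, -283.4327087402344), (13.79907512664795, 189.3386688232422), 5.000635147094727) 0.05820968486591216
blank (367, array([0.4363, 0.0649]), 0.033, np.float64(0.037))
narrow (346, array([0.6717, 0.0753]), 0.0332, np.float64(0.0371))
[ 0.476057  -0.1204991  0.171672 ] 36.05
```

View pics/s4.png

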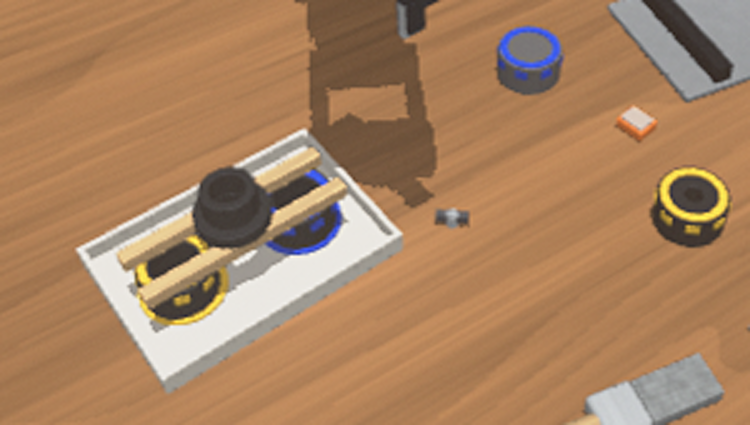

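View pics/t4.png

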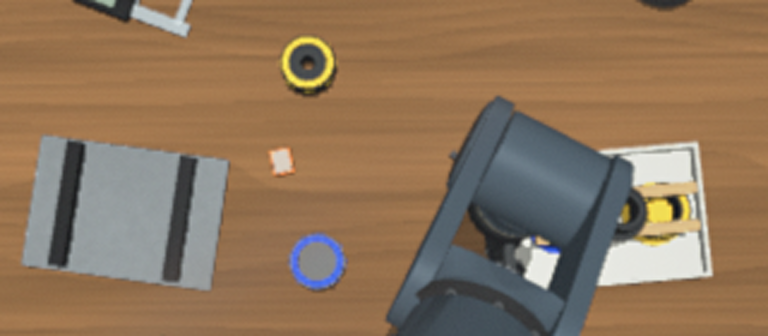

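The flanged ring stands on both sticks at about (0.489,-0.283), with its top at 98 mm, right over the tray's centre. The look-alikes haven't moved and the gripper is clear. Handing in.

```bash
python3 -c "
from h import *
print(manip.sign_off())"
```

```text
the job is handed in; nothing more can be done
None
```

The tray is packed and handed in at about t = 36 s, well inside the 122 s limit. The sign-off gave no verdict.

| Check | Measured | Allowed |
|---|---|---|
| Blue ring from pad centre (before the sticks went on) | about 2 mm | under 15 mm |
| Yellow ring from pad centre (before the sticks went on) | 2–3 mm | under 15 mm |
| Stick tops | about 58 mm above the table, level | – |
| Stick spacing | 44 mm | about 45 mm |
| Sticks relative to tray length | within 0.5° | 0.17 rad (about 10°) |
| Flanged ring from tray centre | within about 2 mm | under 16 mm |
| Flanged ring top height | 98 mm | – |
| Blank and narrow ring | moved under 1 mm | under 30 mm |

**What went wrong:**
- **Missed grasps:** The first two grasps of the blue ring failed, because the fingertips sit about 31 mm behind the reported TCP, not at it as described. On the second try the jaws closed over the ring's top face. I measured the offset with the wrist camera and corrected for it; every grasp after that held.
- **Camera disagreement:** The three cameras differed by up to about 3 mm on positions, so I used values between them.
- **Last top view:** The arm partly hid the far stick, so the fit of that stick in that picture failed. The wrist view taken before the flanged ring went on, and the final scene picture, both showed it lying correctly.

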